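Put the loose stationery back into the wooden desk set

TASK

Put the five loose desk things within reach back where they belong in the wooden desk set: the glue stick standing in the round well and the rubber stamp standing on its rubber in the rectangular bay of the caddy, the small pink note pad flat and square inside the note holder, and the blue pen and the red-capped marker each lying across both rails of the pen rest in an empty groove of its own. Leave the white pen that already lies in the pen rest where it is.

Things in the scene. Friction and masses are not known exactly. Their poses are not given: they have to be found in the camera images.
- glue_stick: Glue stick standing upright, white tube with a red cap, 29 mm diameter, 89 mm tall, 35 g. Origin: centre of its underside, z up. Best gripped by the cap (the top 28 mm).
- stamp: Rubber stamp standing upright, brown round wooden grip on a pale wooden block with a red edge; block 27 x 50 mm (x by y) and 17 mm high, grip 26 mm wide, 73 mm tall in all, 50 g. Origin: centre of its underside, y along the block's long side, z up. Grip it by the wooden grip, 45 to 70 mm above its underside.
- pink_notes: Small pink sticky-note pad lying flat, 53 x 53 mm, 12 mm thick, 30 g. Origin: centre of its underside, x and y along its sides, z up.
- blue_pen: Blue ballpoint pen lying flat, 145 mm long, 12 mm wide, 9 mm high, 12 g. In reach, on the near part of the table (not the one far off to the left). Origin: its middle, at the underside; y along its length, z up.
- marker: White marker with a red cap lying flat, 135 mm long, 17 mm wide, 16 mm high, 14 g. In reach, on the near part of the table (not the one far off to the left). Origin: its middle, at the underside; y along its length, z up.
- white_pen: White ballpoint pen (145 mm long, 11 mm wide, 9 mm high, loose) that lies from the start in the outer groove of the pen rest, the one at y = -45 mm of the rest, and stays there. Origin: its middle, at the underside; y along its length.
- pen_rest: Pale wooden pen rest, fixed: base 100 x 150 mm (x by y), its top 7 mm high; two zigzag rails 12 mm thick run along y at x = -38 and +38 mm. Three V grooves, 45 mm wide, sides at 25 degrees, at y = -45, 0 and +45 mm (bottom 18 mm, crests 28 mm above the table). Pens lie along x over both rails, undersides 19 to 22 mm above the table; between the rails it is open. Origin: centre of its underside.
- caddy: Pale wooden block, fixed, 66 x 150 mm (x by y), top 30 mm above the table. In it, floors 8 mm above the table: a round well, 46 mm in diameter, centred at x = 0, y = +42 mm (glue stick), and a rectangular bay 42 mm (x) by 66 mm (y) centred at x = 0, y = -30 mm (stamp, long side along y, either way round). Origin: centre of its underside.
- note_holder: Pale wooden note holder, fixed: base 82 x 82 mm, inner floor 6 mm above the table, four L-shaped corner walls 5 mm thick that rise to 25 mm; the bay between them is 72 x 72 mm, and the middle 46 mm of each side is open for fingers. Origin: centre of its underside, x and y along its sides.
Not all that is in view belongs to the job. What is shaped like the marker but yellow is not meant. There is more than one size of the stamp; the one meant has the size given above.

How it is judged:
At the end, for the whole second after the job is handed in: Glue stick and stamp upright on the floors of well and bay; pad flat on the holder's floor, square within 20 degrees; blue pen and marker each in one of the two empty grooves across both rails, within 14 mm of its line, 30 mm of its middle, 0.2 rad; white pen in its groove; all at rest (((y of blue_pen in the frame of pen_rest between -0.014 and 0.014 m and x of blue_pen in the frame of pen_rest between -0.03 and 0.03 m and z of blue_pen in the frame of pen_rest between 0.012 and 0.042 m and angle between the y axis of each of blue_pen, marker and the x axis of pen_rest, either way round below 0.2 rad and y of marker in the frame of pen_rest between 0.031 and 0.059 m and x of marker in the frame of pen_rest between -0.03 and 0.03 m and z of marker in the frame of pen_rest between 0.012 and 0.042 m) or (y of blue_pen in the frame of pen_rest between 0.031 and 0.059 m and x of blue_pen in the frame of pen_rest between -0.03 and 0.03 m and z of blue_pen in the frame of pen_rest between 0.012 and 0.042 m and angle between the y axis of each of blue_pen, marker and the x axis of pen_rest, either way round below 0.2 rad and y of marker in the frame of pen_rest between -0.014 and 0.014 m and x of marker in the frame of pen_rest between -0.03 and 0.03 m and z of marker in the frame of pen_rest between 0.012 and 0.042 m)) and y of white_pen in the frame of pen_rest between -0.059 and -0.031 m and x of white_pen in the frame of pen_rest between -0.03 and 0.03 m and z of white_pen in the frame of pen_rest between 0.012 and 0.042 m and angle between the y axis of white_pen and the x axis of pen_rest, either way round below 0.2 rad and x of glue_stick in the frame of caddy between -0.012 and 0.012 m and y of glue_stick in the frame of caddy between 0.03 and 0.054 m and z of glue_stick in the frame of caddy between 0.004 and 0.013 m and angle between each of glue_stick, stamp's own z axis and vertical below 0.12 rad and x of stamp in the frame of caddy between -0.014 and 0.014 m and y of stamp in the frame of caddy between -0.044 and -0.016 m and z of stamp in the frame of caddy between 0.004 and 0.013 m and x of pink_notes in the frame of note_holder between -0.013 and 0.013 m and y of pink_notes in the frame of note_holder between -0.013 and 0.013 m and z of pink_notes in the frame of note_holder between 0.003 and 0.01 m and angle between pink_notes's own z axis and vertical below 0.1 rad and (angle between the x axis of pink_notes and the x axis of note_holder, either way round below 0.35 rad or angle between the x axis of pink_notes and the x axis of note_holder, either way round above 1.22 rad) and linear speed of each of blue_pen, marker, white_pen, glue_stick, stamp, pink_notes below 0.02 m/s); the robot touches nothing.
It fails at once if the white pen is pushed more than 25 mm from where it lay (distance of white_pen from where it was at the start of the episode above 0.025 m).
It also fails if it takes over 125 s, if anything falls off the work surface, if the arm or the gripper's body presses on something with over 40 N, if the wrist force passes 120 N, or if a joint passes its speed limit or range.

ROBOT

A 6-joint arm with a two-finger parallel gripper is mounted at the origin on a cart in front of the work surface, level with it; the furniture and walls round the work are solid. World frame = base frame: x ahead of the robot, y to its left, z up, the work surface at z = 0. Lengths are in m, angles in rad, forces in N, time in s.
With the tool pointing down it reaches from about 0.35 to 0.975 m from the base axis. Payload 4.9 kg.
Tool frame: the origin (TCP) lies between the finger pads; the fingertips stand 25 mm ahead of it and the grasp point (between the pads) lies 6 mm ahead of it; z points along the fingers, y is the line along which they close (so a half turn about z gives the same grasp; the last joint's range is limited). The gripper opens to 85 mm and grips with 20 to 120 N. Pads are 22 mm wide; open, the fingers measure 114 mm over their backs; the gripper's body (76 mm by 85 mm) begins 54 mm behind the grasp point. The pads swing forward as they close: fully open they stand 13 mm farther back than shut.
Start: joints at [-1.233, 0.053, 1.613, -0, 1.476, -0.119], TCP at [0.276, -0.561, 0.223] pointing down, gripper open.
Joint ranges: [-3.01, 3.01], [-1.01, 2.22], [0.06, 2.58], [-1.02, 4.17], [0.09, 2.62], [-3.14, 3.14]. Speed limits (rad/s): [2.57, 2.57, 3.14, 3.14, 3.14, 3.14].

INTERFACE

Orientations are given as a unit quaternion [w, x, y, z].
In Python, from plant import manip gives the robot as it stands.
- The arm moves only by the shell command python3 -m inch 'ROWS'. ROWS is JSON, a list of rows, each a list of 3 entries, a list of its own where there are three numbers: the shift along the tool's x, y, z in m, then the turn, a rotation vector about the tool's x, y, z in rad, then the opening, from 0 (shut) to 1 (fully open). A call has 1 to 8 rows; each row shifts and turns the commanded pose from where the row before left it, along the tool's axes as they then stand; what a row does not reach is not made up. A row lasts 1/10 s, in which the tool goes at most 50 mm and 8.59 degrees, less where a joint would pass 70% of its speed; a pose out of reach is approached as far as the arm can. A call with a gripper value outside its range is refused whole. The fingers move at their own pace and stop on an object; the grip force is fixed at half the most. Time passes only in rows, so rows that do not move let the fingers close. It gives the time, the measured TCP pose, the force, the opening and the grip force at its end, in the units of the state.
- manip.state(): the state, without advancing time (a new reading comes with each control period).
- manip.grab_frame(name): name is "scene" or "top" or "wrist"; returns (picture, depth): 384x512x3 uint8, red, green, blue; 384x512 float32, m along the optical axis (not along the pixel's ray), 0 where there is no reading.
- manip.camera_params(name): a dict with "camera_matrix" (3x3 intrinsics, pixels), "rvec" (rotation vector, rad) and "tvec" (3), from world to camera coordinates, as OpenCV has them. Camera axes: x right, y down, z forward; pixel columns grow to the right and rows downward; lengths in m; the calibration is good to about 2 mm. A picture is of the moment at which its call begins: read the wrist's pose just before it. camera_params takes no time and is no camera call; for the wrist camera it gives the pose at the moment of the call.
- manip.job_done(): hands the job in; it is judged then, once.
Trained networks look in the newest picture that a camera, given by its name, has taken for a name from the list of things; names that differ only in an ending like _2 or _b are one class to them, and where a whole thing is asked for, a point or a joint stands for the part that bears it (a point fixed in the world has none). Each returns a list of dicts, best first, with "score" (0 to 1); they miss things now and then, are a little off and sometimes report something else, mostly with a low value. They report only what shows in the picture. A call takes as long as a camera call. They do not tell look-alikes from the thing itself.
- manip.look_for(camera, label): "point" ([x, y, z] in m, in world coordinates, good to about 4 mm: the middle of the surface that is visible of it).
The state is a dict: "time": time; "joint_pos": joint angles; "joint_vel": joint speeds; "joint_efforts": joint torques, N m; "tool_pos": TCP position; "tool_rot": TCP orientation; "contact_force": force on the tool from outside, world axes, zero at the start; "ft_torque": the same for the moment, N m; "gripper_width": opening from 0.0 (shut) to 1.0 (fully open); "grasp_force": force on a finger pad.
Only numpy, scipy, OpenCV 4.12 (cv2) and the standard library are available. Lean on these libraries where they do the work, as an engineer would, in place of code of your own. Each camera call takes 0.05 s, during which the arm holds its last target. There are 200 camera calls.

## Working session

There is one attempt and no reset: what is moved stays moved. The work goes in short steps, Python scripts to look and compute and a shell command to move; the robot and the scene stay as the last step left them, time stands still between calls to the robot, and variables do not carry over. Pictures are saved under pics/ and viewed, at most 14 in all, crops included, and the job is handed in when it is done.

```bash
ls; mkdir -p pics; cat > h.py <<'E'
import numpy as np, cv2
from plant import manip
from scipy.spatial.transform import Rotation as R
def grab(n):
    p=manip.camera_params(n); im,d=manip.grab_frame(n); return im,d,p
def cloud(d,p):
    K=np.array(p["camera_matrix"]); v,u=np.indices(d.shape)
    c=np.stack([(u-K[0,2])/K[0,0]*d,(v-K[1,2])/K[1,1]*d,d],-1)
    Rm=cv2.Rodrigues(np.array(p["rvec"],float))[0]
    w=(c-np.array(p["tvec"]).ravel())@Rm
    w[d==0]=np.nan
    return w
E
python3 - <<'E'
from h import *
for n in("top","scene"):
    im,d,p=grab(n); cv2.imwrite(f"pics/{n}0.png",im[...,::-1]); np.savez(f"{n}0.npz",im=im,w=cloud(d,p))
s=manip.state();print(s["time"],s["tool_pos"],s["tool_rot"])
top=cv2.imread("pics/top0.png");cv2.imwrite("pics/top0b.png",cv2.resize(top,(800,600)))
w=np.load("top0.npz")["w"]
for (v,u) in[(50,50),(50,450),(190,256),(330,50),(330,450)]: print(v,u,w[v,u].round(3))
E
```

```text
pics
0.1 [ 0.27546972 -0.56037207  0.22186807] [-9.27685750e-04  9.74034782e-01  2.26396499e-01 -9.55899333e-05]
50 50 [0.849 0.652 0.003]
50 450 [ 1.045 -0.723 -0.284]
190 256 [0.439 0.016 0.   ]
330 50 [-0.016  0.676 -0.216]
330 450 [ 0.187 -0.21   0.633]
```

View pics/top0b.png

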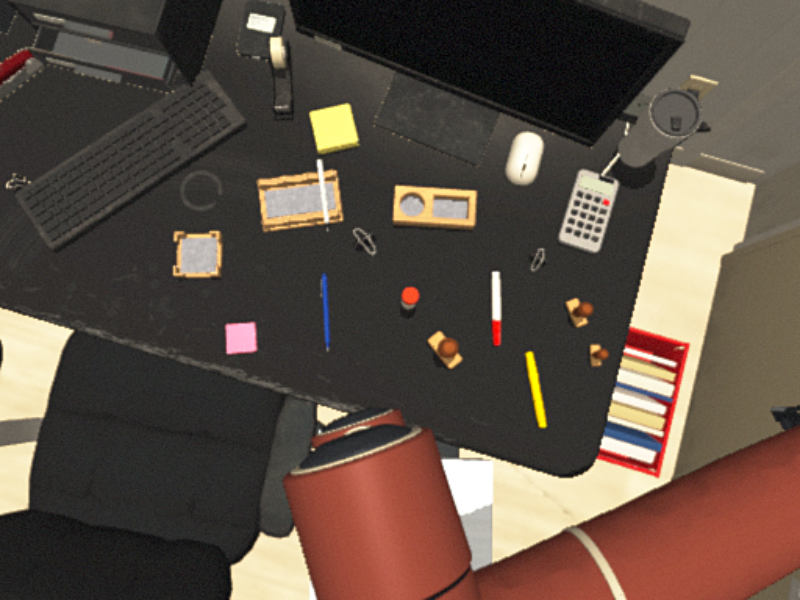

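View pics/scene0.png

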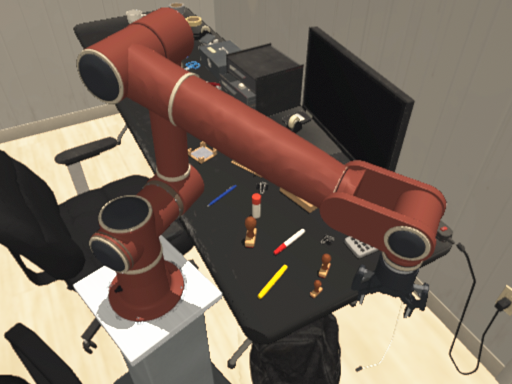

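The top view (800-px scale) shows:
- **Fixtures:** pen rest (300,200) with the white pen, caddy (435,207), holder (198,255).
- **Loose things:** pink pad (241,338), blue pen (326,312), glue stick (410,298), red-capped marker (496,308).
- **Look-alikes:**
  - Stamps: (445,350), (580,312) and (598,355). I'll choose by measured size.
  - Marker: the yellow one at (537,390) is out.
  - Pad: the yellow one at (333,127) is out.

Next I'll measure all of these.

```bash
python3 - <<'E'
from h import *
z=np.load("top0.npz");im=z["im"];w=z["w"]
hsv=cv2.cvtColor(im,cv2.COLOR_RGB2HSV).astype(int)
def box(name,c,r,zlo,zhi,extra=None):
    u,v=int(c[0]*.64),int(c[1]*.64);r=int(r*.64)
    sl=np.s_[v-r:v+r,u-r:u+r]
    ww=w[sl].reshape(-1,3);h=hsv[sl].reshape(-1,3)
    m=(ww[:,2]>zlo)&(ww[:,2]<zhi)
    if extra is not None:m&=extra(h)
    q=ww[m]
    if len(q)<5: print(name,"few",len(q));return
    b=cv2.minAreaRect((q[:,:2]*1000).astype(np.float32))
    pts=cv2.boxPoints(b); e=pts[1]-pts[0]; f=pts[2]-pts[1]
    L=e if np.hypot(*e)>np.hypot(*f) else f
    print(name,len(q),"c",np.round(b[0],1),"size",np.round(b[1],1),"longdir deg",round(np.degrees(np.arctan2(L[1],L[0]))%180,1),"zmed",np.median(q[:,2]).round(4),"zmax",q[:,2].max().round(4))
for n,c in[("st1",(445,350)),("st2",(580,312)),("st3",(598,355))]:
    box(n+" all",c,26,.006,.1); box(n+" block",c,26,.006,.025); box(n+" grip",c,26,.045,.1)
box("glue",(410,298),20,.06,.12);box("glue",(410,298),20,.01,.12)
col=lambda h:(h[:,2]>90)
box("pink",(241,338),28,.004,.03)
box("pinkC",(241,338),28,-.01,.03,lambda h:(h[:,1]>60)&(h[:,2]>120))
box("blueC",(326,312),45,-.01,.03,lambda h:(h[:,1]>120)&(h[:,2]>70))
box("markC",(496,308),42,-.01,.04,lambda h:(h[:,2]>120))
box("rest",(300,200),58,.004,.034,lambda h:(h[:,2]>60))
box("caddy",(435,207),50,.02,.04)
box("holder",(198,255),34,.012,.04)
box("holderC",(198,255),34,-.01,.04,col)
box("white",(322,190),45,.0,.05,lambda h:(h[:,2]>190)&(h[:,1]<30))
c=lambda a,b,u,v:cv2.resize(im[v-50:v+50,u-50:u+50],(400,400),interpolation=cv2.INTER_CUBIC)
E
```

```text
st1 all 285 c [330.9 -63.7] size [79.5 58.6] longdir deg 49.7 zmed 0.0263 zmax 0.0998
st1 block 122 c [330.9 -63.7] size [79.5 58.6] longdir deg 49.7 zmed 0.0222 zmax 0.025
st1 grip 136 c [343.7 -64.2] size [32.3 31.5] longdir deg 1.4 zmed 0.0934 zmax 0.0998
st2 all 206 c [ 423.  -308.2] size [57.5 51.8] longdir deg 60.5 zmed 0.0205 zmax 0.0757
st2 block 118 c [ 423.  -308.2] size [57.5 51.8] longdir deg 60.5 zmed 0.017 zmax 0.0242
st2 grip 84 c [ 419.1 -305.9] size [23.6 24.7] longdir deg 157.0 zmed 0.0694 zmax 0.0757
st3 all 114 c [ 352.5 -334.5] size [55.7 37.2] longdir deg 46.9 zmed 0.0154 zmax 0.0567
st3 block 67 c [ 352.5 -334.5] size [55.7 37.2] longdir deg 46.9 zmed 0.0124 zmax 0.0236
st3 grip 41 c [ 342.7 -340.8] size [17.7 16.6] longdir deg 88.4 zmed 0.0515 zmax 0.0567
glue 99 c [430.5   1.5] size [25.7 27. ] longdir deg 92.3 zmed 0.0888 zmax 0.0935
glue 116 c [430.5   1.5] size [25.7 27. ] longdir deg 92.3 zmed 0.0885 zmax 0.0935
pink 398 c [356.4 305.8] size [94.5 93.5] longdir deg 1.8 zmed 0.0123 zmax 0.0184
pinkC 374 c [355.2 306.7] size [55.6 58. ] longdir deg 96.2 zmed 0.0124 zmax 0.0184
blueC 161 c [412.1 153.7] size [135.  11.] longdir deg 4.8 zmed 0.008 zmax 0.0145
markC 273 c [ 439.8 -168.6] size [ 67.8 162.2] longdir deg 156.3 zmed 0.0139 zmax 0.0192
rest 1814 c [636.8 208.9] size [185.4 210.9] longdir deg 92.1 zmed 0.0099 zmax 0.0337
caddy 726 c [608.5 -41.6] size [150.   68.1] longdir deg 87.9 zmed 0.0297 zmax 0.0361
holder 130 c [506.3 393. ] size [81.9 82.2] longdir deg 93.0 zmed 0.0235 zmax 0.032
holderC 868 c [510.4 397.9] size [91.1 92.8] longdir deg 92.5 zmed 0.0074 zmax 0.032
white 464 c [636.9 196.1] size [106.9 114.1] longdir deg 171.0 zmed 0.0087 zmax 0.0337
```

```bash
python3 - <<'E'
import cv2
a=cv2.imread("pics/top0.png")
cv2.imwrite("pics/c1.png",cv2.resize(a[95:250,100:400],(800,413),interpolation=cv2.INTER_CUBIC))
E
```

```text
(no output)
```

View pics/c1.png

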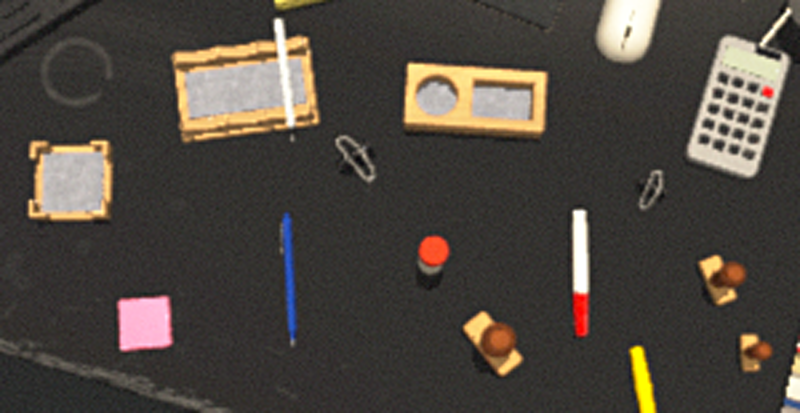

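Measured heights: the stamp at (445,350) is 97 mm, the one at (580,312) is 73 mm and the one at (598,355) is 55 mm. So the stamp wanted is (580,312), near world (0.42,-0.31). In the crop it sits at (722,278), the marker at (580,270), the pen at (290,280), the pad at (145,322) and the glue stick at (433,255). First move: square up the tool and go to the stamp for a wrist look.

```bash
python3 -m inch '[[[0,0,0],[0,0,0.114],1],[[0,0,0],[0,0,0.114],1],[[0,0,0],[0,0,0.114],1],[[0,0,0],[0,0,0.115],1],[[0,0,0],[0,0,0],1]]'; python3 -m inch '[[[0.01,-0.03,0],[0,0,0],1],[[0.01,-0.03,0],[0,0,0],1],[[0.01,-0.03,0],[0,0,0],1],[[0.01,-0.03,0],[0,0,0],1],[[0.01,-0.03,0],[0,0,0],1],[[0.01,-0.03,0],[0,0,0],1],[[0.01,-0.03,0],[0,0,0],1],[[0.01,-0.03,0],[0,0,0],1]]'
cat >> h.py <<'E'
def st():
    s=manip.state();q=s["tool_rot"];M=R.from_quat([q[1],q[2],q[3],q[0]]).as_matrix()
    print("t",round(s["time"],2),"p",np.round(s["tool_pos"],4),"phi",round(np.arctan2(M[1,0],M[0,0]),4),"tilt",np.round(M[:2,2],4),"g",round(s["gripper_width"],3),round(s["grasp_force"],1),"F",np.round(s["contact_force"],1))
    return np.array(s["tool_pos"]),M
def rect(q):
    b=cv2.minAreaRect((q[:,:2]*1000).astype(np.float32));P=cv2.boxPoints(b);e=P[1]-P[0];f=P[2]-P[1]
    L=e if np.hypot(*e)>np.hypot(*f) else f
    return np.round(b[0],1),np.round(b[1],1),round(np.degrees(np.arctan2(L[1],L[0]))%180,1)
def look(fn):
    im,d,p=grab("wrist");w=cloud(d,p);cv2.imwrite(f"pics/{fn}.png",im[...,::-1]);np.savez(fn,im=im,w=w)
    for v,u in[(20,20),(20,490),(192,256),(360,20),(360,490)]:print(v,u,w[v,u].round(3))
    return im,w
E
python3 -c "
from h import *
st();look('w1')"
```

```text
time: 0.6
tool_pos: [0.2755, -0.5606, 0.2223]
tool_rot: [-0.001, 1.0, 0.0, -0.0]
contact_force: [0.7, 0.5, 0.0]
gripper_width: 1.006
grasp_force: 0.0
time: 1.4
tool_pos: [0.3558, -0.3195, 0.2227]
tool_rot: [-0.0, 1.0, 0.001, -0.0]
contact_force: [0.6, -0.7, -0.4]
gripper_width: 1.0
grasp_force: 0.0
t 1.4 p [ 0.3558 -0.3195  0.2227] phi 0.0024 tilt [-0.0001  0.0004] g 1.0 0.0 F [ 0.6 -0.7 -0.4]
20 20 [ 0.528 -0.035  0.002]
20 490 [ 0.663 -0.993 -0.518]
192 256 [ 0.311 -0.32   0.002]
360 20 [ 0.37  -0.259  0.321]
360 490 [ 0.368 -0.383  0.319]
```

View pics/w1.png

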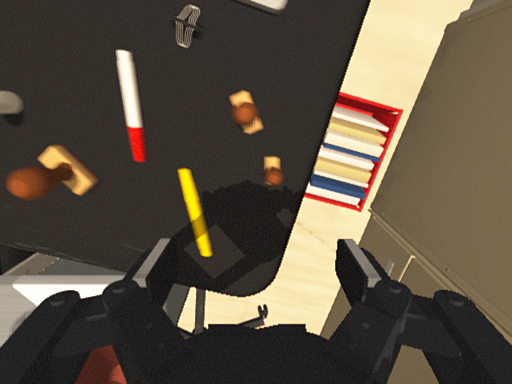

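The wrist picture shows the stamp I want at (246,112), the smaller stamp at (273,172), the marker at (131,105) with its red cap, the yellow marker at (196,215) and the big stamp at (50,180). I'll measure the stamp and marker here.

```bash
python3 - <<'E'
from h import *
z=np.load("w1.npz");im=z["im"];w=z["w"];W=w.reshape(-1,3)
def near(c,r): return np.hypot(W[:,0]-c[0],W[:,1]-c[1])<r
m=near((.42,-.307),.045)
g=W[m&(W[:,2]>.05)];print("grip",g.mean(0).round(4),rect(g),len(g),g[:,2].max())
b=W[m&(W[:,2]>.011)&(W[:,2]<.021)];print("block",rect(b),len(b))
b=W[m&(W[:,2]>.014)&(W[:,2]<.02)];print("block",rect(b),len(b),np.median(b[:,2]))
hsv=cv2.cvtColor(im,cv2.COLOR_RGB2HSV).reshape(-1,3)
m=near((.44,-.17),.09)&(hsv[:,2]>130)&(W[:,2]>.008)&(W[:,2]<.03);q=W[m];print("marker",rect(q),len(q),q.mean(0))
red=near((.44,-.17),.09)&(hsv[:,2]>130)&(hsv[:,1]>150)&(W[:,2]>.006)&(W[:,2]<.03);print("cap",rect(W[red]))
E
```

```text
grip [ 0.3913 -0.3074  0.241 ] (array([ 404.1, -310.1]), array([25.8, 58.2]), np.float32(179.9)) 1349 0.33309643076109996
block (array([ 420.4, -310.4]), array([49.7, 21.9]), np.float32(23.0)) 314
block (array([ 420.4, -310.4]), array([49.7, 21.9]), np.float32(23.0)) 311 0.01811367168938509
marker (array([ 424.9, -163.1]), array([133.2,  14.5]), np.float32(0.0)) 1122 [ 0.43031644 -0.1641797   0.01552298]
cap (array([ 380.3, -163.2]), array([44. , 14.4]), np.float32(0.6))
```

```bash
python3 - <<'E'
from h import *
z=np.load("w1.npz");W=z["w"].reshape(-1,3);im=z["im"]
m=np.hypot(W[:,0]-.42,W[:,1]+.307)<.04
g=W[m&(W[:,2]>.055)&(W[:,2]<.08)];print("grip",np.median(g,0).round(4),rect(g),len(g),g[:,2].max())
# fixtures from the top view, tight masks
z=np.load("top0.npz");w=z["w"];im=z["im"];W=w.reshape(-1,3);hsv=cv2.cvtColor(im,cv2.COLOR_RGB2HSV).reshape(-1,3).astype(int)
wood=(hsv[:,1]>70)&(hsv[:,2]>110)&(hsv[:,0]<25)
n=lambda c,r:np.hypot(W[:,0]-c[0],W[:,1]-c[1])<r
for nm,c,r,lo,hi in[("rest",(.625,.2),.11,.008,.035),("caddy",(.608,-.042),.09,.022,.037),("holder",(.506,.393),.065,.012,.03),("holderlow",(.506,.393),.065,.003,.03)]:
    q=W[n(c,r)&wood&(W[:,2]>lo)&(W[:,2]<hi)];print(nm,rect(q),len(q),np.median(q[:,2]).round(4))
wh=n((.63,.16),.1)&(hsv[:,1]<40)&(hsv[:,2]>190)&(W[:,2]>.02)&(W[:,2]<.045);print("white",rect(W[wh]),wh.sum())
E
```

```text
grip [ 0.421  -0.3111  0.0712] (array([ 421. , -310.7]), array([26. , 25.3]), np.float32(28.2)) 460 0.07548486284649611
rest (array([645.6, 213.7]), array([160.7, 148.6]), np.float32(7.5)) 610 0.0214
caddy (array([608.5, -41.6]), array([150. ,  68.1]), np.float32(87.9)) 692 0.0298
holder (array([506.3, 393. ]), array([81.9, 82.2]), np.float32(93.0)) 114 0.0238
holderlow (array([509.3, 393.2]), array([89.1, 83.1]), np.float32(3.9)) 301 0.0091
white (array([632.2, 166.5]), array([120.2,   7.5]), np.float32(9.6)) 104
```

```bash
python3 -m inch '[[[0.033,-0.004,0],[0,0,0],1],[[0.032,-0.004,0],[0,0,0],1],[[0,0,0.04],[0,0,0],1],[[0,0,0.04],[0,0,0],1],[[0,0,0.04],[0,0,0],1],[[0,0,0.025],[0,0,0],1],[[0,0,0.015],[0,0,0],1],[[0,0,0],[0,0,0],1]]'; python3 -m inch '[[[0,0,0],[0,0,0],0],[[0,0,0],[0,0,0],0],[[0,0,0],[0,0,0],0],[[0,0,0],[0,0,0],0],[[0,0,0],[0,0,0],0]]' ;python3 -c "
from h import *
st()"
```

```text
time: 2.25
tool_pos: [0.4193, -0.3117, 0.0606]
tool_rot: [-0.002, 1.0, 0.0, -0.002]
contact_force: [0.9, -0.3, 0.1]
gripper_width: 1.004
grasp_force: 0.0
time: 2.75
tool_pos: [0.421, -0.3132, 0.0637]
tool_rot: [0.0, 1.0, -0.0, 0.0]
contact_force: [0.5, 0.6, 0.6]
gripper_width: 0.144
grasp_force: 0.0
t 2.75 p [ 0.421  -0.3132  0.0637] phi -0.0001 tilt [ 0.0009 -0.0009] g 0.144 0.0 F [0.5 0.6 0.6]
```

```bash
python3 -m inch '[[[0,0,0],[0,0,0],0],[[0,0,0],[0,0,0],0]]';python3 -c "
from h import *
st();look('w2')"
```

```text
time: 2.95
tool_pos: [0.4218, -0.3136, 0.0646]
tool_rot: [0.001, 1.0, -0.0, 0.001]
contact_force: [0.4, 1.8, 5.5]
gripper_width: -0.002
grasp_force: 3.7
t 2.95 p [ 0.4218 -0.3136  0.0646] phi -0.0002 tilt [ 0.0024 -0.0016] g -0.002 3.7 F [0.4 1.8 5.5]
20 20 [ 0.555 -0.15   0.001]
20 490 [ 0.746 -1.038 -0.739]
192 256 [ 0.434 -0.314  0.019]
360 20 [ 0.246 -0.07   0.002]
360 490 [-0.019 -0.81  -0.222]
```

View pics/w2.png

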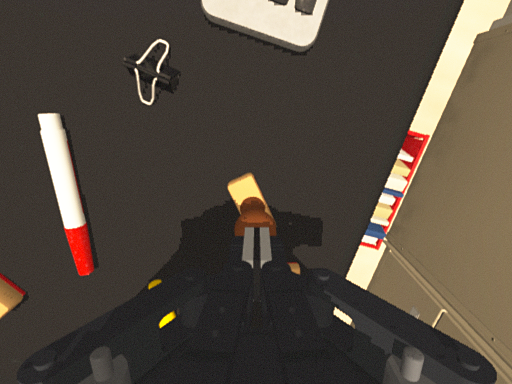

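The fingers shut just on the near side of the grip at (256,215). It was missed or squeezed out, and the stamp looks upright. I'll measure it again from this picture.

```bash
python3 - <<'E'
from h import *
z=np.load("w2.npz");w=z["w"];im=z["im"]
for v,u in[(205,256),(215,245),(215,256),(215,266),(228,240),(228,272),(245,250),(245,264),(185,240),(268,294)]:print(v,u,im[v,u],w[v,u].round(4))
W=w.reshape(-1,3);hsv=cv2.cvtColor(im,cv2.COLOR_RGB2HSV).reshape(-1,3).astype(int)
m=(np.hypot(W[:,0]-.43,W[:,1]+.312)<.06)&(hsv[:,1]>80)&(hsv[:,0]<20)
for lo,hi in[(.012,.022),(.03,.05),(.05,.09)]:
    q=W[m&(W[:,2]>lo)&(W[:,2]<hi)];print(lo,rect(q) if len(q)>4 else 0,len(q))
print(manip.look_for("wrist","stamp")[:3])
E
```

```text
205 256 [87 41 27] [ 0.4279 -0.3141  0.0302]
215 245 [122  67  38] [ 0.4335 -0.3073  0.0622]
215 256 [134  71  35] [ 0.4344 -0.3141  0.0644]
215 266 [109  55  26] [ 0.4325 -0.3203  0.0601]
228 240 [100  51  23] [ 0.4282 -0.3046  0.0696]
228 272 [93 50 23] [ 0.4276 -0.3237  0.0683]
245 250 [131 122 110] [ 0.4322 -0.3111  0.0972]
245 264 [131 123 113] [ 0.4326 -0.318   0.0979]
185 240 [255 232 130] [ 0.4397 -0.3019  0.0183]
268 294 [159 114  66] [ 0.363 -0.347  0.013]
0.012 (array([ 422.5, -310.2]), array([46.8, 22.2]), np.float32(24.2)) 295
0.03 (array([ 428.2, -311.6]), array([ 7.7, 13.4]), np.float32(95.3)) 59
0.05 (array([ 428.9, -313.1]), array([13.3, 26.3]), np.float32(91.3)) 718
[{'point': [0.4307, -0.3096, 0.0226], 'score': 0.79}, {'point': [0.3373, -0.0983, 0.0121], 'score': 0.61}]
```

```bash
python3 - <<'E'
from h import *
z=np.load("w2.npz");w=z["w"];im=z["im"]
for u in(250,264):
  for v in range(222,300,8):print(v,u,im[v,u],w[v,u].round(4))
st()
E
python3 -c "
import cv2
a=cv2.imread('pics/w2.png')[160:320,160:360];cv2.imwrite('pics/w2c.png',cv2.resize(a,(750,600),interpolation=cv2.INTER_CUBIC))"
```

```text
222 250 [138  74  35] [ 0.4322 -0.3105  0.0697]
230 250 [128 119 107] [ 0.4325 -0.3108  0.0811]
238 250 [126 116 103] [ 0.4332 -0.311   0.0917]
246 250 [129 121 109] [ 0.4325 -0.3111  0.0987]
254 250 [126 117 105] [ 0.4326 -0.3113  0.1062]
262 250 [167 159 141] [ 0.4319 -0.3114  0.1119]
270 250 [41 40 41] [ 0.4337 -0.3116  0.1206]
278 250 [32 32 35] [ 0.4336 -0.3117  0.1257]
286 250 [38 38 38] [ 0.4299 -0.3117  0.1258]
294 250 [39 38 37] [ 0.4235 -0.3115  0.1225]
222 264 [101  54  32] [ 0.4317 -0.3188  0.0687]
230 264 [131 123 112] [ 0.4325 -0.3185  0.0811]
238 264 [123 114 105] [ 0.4327 -0.3182  0.0908]
246 264 [126 119 103] [ 0.4328 -0.3179  0.0992]
254 264 [123 116 104] [ 0.4332 -0.3177  0.1073]
262 264 [140 130 118] [ 0.4309 -0.3176  0.1103]
270 264 [37 37 36] [ 0.4337 -0.3173  0.1205]
278 264 [44 37 40] [ 0.4338 -0.3172  0.126 ]
286 264 [30 27 30] [ 0.4324 -0.3171  0.1291]
294 264 [41 35 35] [ 0.423  -0.3174  0.1218]
t 3.05 p [ 0.4218 -0.3136  0.0645] phi -0.0002 tilt [ 0.0023 -0.0016] g 0.0 3.7 F [0.1 1.  5.9]
```

View pics/w2c.png

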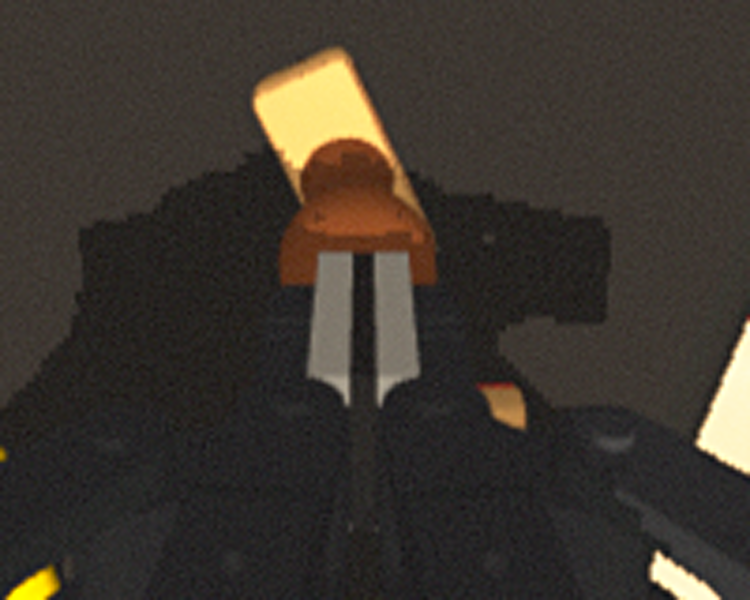

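```bash
python3 - <<'E'
from h import *
z=np.load("w1.npz");w=z["w"];im=z["im"]
sub=w[225:300,130:390];S=sub.reshape(-1,3);k=S[:,2]>.1;S=S[k]
print("lowest finger z open (TCP .2227):",np.sort(S[:,2])[:8].round(4))
for i in np.argsort(S[:,2])[:3]:print(S[i].round(4))
for v,u in[(240,163),(245,160),(250,158),(242,350),(250,355)]:print(v,u,im[v,u],w[v,u].round(4))
E
```

```text
lowest finger z open (TCP .2227): [0.2446 0.245  0.2451 0.2454 0.2454 0.2455 0.2456 0.2456]
[ 0.3572 -0.2772  0.2446]
[ 0.3512 -0.2773  0.245 ]
[ 0.3625 -0.3633  0.2451]
240 163 [136 129 115] [ 0.3672 -0.2731  0.2521]
245 160 [136 126 115] [ 0.3669 -0.273   0.2565]
250 158 [132 125 113] [ 0.367  -0.2738  0.2614]
242 350 [135 126 113] [ 0.3666 -0.3673  0.2527]
250 355 [138 127 115] [ 0.3672 -0.3667  0.2615]
```

This explains the miss: the fingertips really sit about 34 mm higher than the nominal tool figures. At a tool z of 0.2227 they were open at z 0.2446, and now they rest shut on the knob at z 0.074. I'll lower all grasps by 34 mm. Raise, open and try again.

```bash
python3 -m inch '[[[0,0,-0.03],[0,0,0],0],[[0,0,0],[0,0,0],1],[[0,0,0],[0,0,0],1],[[0,0,0],[0,0,0],1],[[0,0,0],[0,0,0],1],[[0,0,0],[0,0,0],1],[[0,0,0],[0,0,0],1],[[0,0,0],[0,0,0],1]]'; python3 -m inch '[[[0,-0.002,0.03],[0,0,0],1],[[0,0,0.02],[0,0,0],1],[[0,0,0.015],[0,0,0],1],[[0,0,0],[0,0,0],1],[[0,0,0],[0,0,0],0],[[0,0,0],[0,0,0],0],[[0,0,0],[0,0,0],0],[[0,0,0],[0,0,0],0]]' ;python3 -m inch '[[[0,0,0],[0,0,0],0],[[0,0,0],[0,0,0],0],[[0,0,0],[0,0,0],0]]';python3 -c "
from h import *
st()"
```

```text
time: 3.85
tool_pos: [0.4206, -0.3128, 0.0927]
tool_rot: [-0.0, 1.0, -0.0, -0.0]
contact_force: [-0.6, -1.0, 0.1]
gripper_width: 1.0
grasp_force: 0.0
time: 4.65
tool_pos: [0.4213, -0.3115, 0.029]
tool_rot: [0.001, 1.0, -0.0, 0.001]
contact_force: [0.4, 0.2, -0.3]
gripper_width: 0.333
grasp_force: 0.0
time: 4.95
tool_pos: [0.4213, -0.3114, 0.0292]
tool_rot: [0.0, 1.0, -0.0, 0.001]
contact_force: [-0.8, 0.7, 5.8]
gripper_width: 0.282
grasp_force: 58.8
t 4.95 p [ 0.4213 -0.3114  0.0292] phi -0.0001 tilt [ 0.001  -0.0008] g 0.282 58.8 F [-0.8  0.7  5.8]
```

```bash
python3 -m inch '[[[0,0,-0.02],[0,0,0],0],[[0,0,-0.05],[0,0,0],0],[[0,0,-0.05],[0,0,0],0],[[0,0,0],[0,0,0],0]]'; python3 -m inch '[[[0.027,-0.034,0],[0,0,0],0],[[0.027,-0.034,0],[0,0,0],0],[[0.027,-0.034,0],[0,0,0],0],[[0.026,-0.034,0],[0,0,0],0],[[0.026,-0.034,0],[0,0,0],0],[[0.026,-0.034,0],[0,0,0],0],[[0.026,-0.034,0],[0,0,0],0],[[0,0,0],[0,0,0],0]]' ;python3 -m inch '[[[0,0,0],[0,0,-0.14],0],[[0,0,0],[0,0,-0.14],0],[[0,0,0],[0,0,-0.14],0],[[0,0,0],[0,0,-0.14],0],[[0,0,0],[0,0,-0.14],0],[[0,0,0],[0,0,-0.14],0],[[0,0,0],[0,0,-0.14],0],[[0,0,0],[0,0,-0.14],0]]';python3 -c "
from h import *
st();look('w3')"
```

```text
time: 5.35
tool_pos: [0.4244, -0.3146, 0.1568]
tool_rot: [0.006, 1.0, -0.0, 0.006]
contact_force: [-0.1, -0.8, 0.3]
gripper_width: 0.285
grasp_force: 59.0
time: 6.15
tool_pos: [0.6076, -0.0691, 0.1472]
tool_rot: [-0.001, 1.0, 0.002, 0.0]
contact_force: [0.1, -0.7, -1.6]
gripper_width: 0.284
grasp_force: 59.2
time: 6.95
tool_pos: [0.6051, -0.0735, 0.1471]
tool_rot: [-0.0, 0.846, 0.533, -0.001]
contact_force: [0.0, -0.2, -0.4]
gripper_width: 0.287
grasp_force: 59.1
t 6.95 p [ 0.6051 -0.0735  0.1471] phi 1.125 tilt [-0.0011 -0.0001] g 0.287 59.1 F [ 0.  -0.2 -0.4]
20 20 [0.471 0.158 0.01 ]
20 490 [ 0.864 -0.032  0.013]
192 256 [ 0.615 -0.053  0.134]
360 20 [ 0.179 -0.176  0.002]
360 490 [ 0.667 -0.092  0.243]
```

View pics/w3.png

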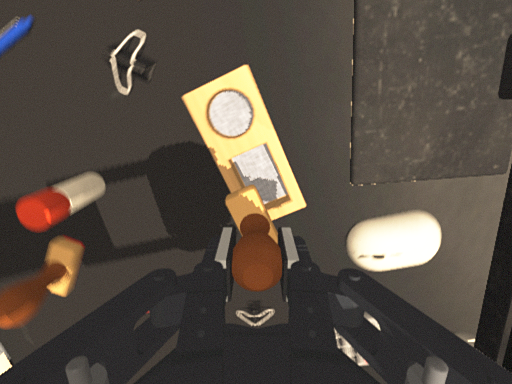

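The held stamp is at (255,240), nearly lined up with the bay at (262,175). The well is at (230,113) and the glue stick at (60,200). I'll measure the caddy and the held block.

```bash
python3 - <<'E'
from h import *
z=np.load("w3.npz");w=z["w"];im=z["im"];W=w.reshape(-1,3);hsv=cv2.cvtColor(im,cv2.COLOR_RGB2HSV).reshape(-1,3).astype(int)
wood=(hsv[:,1]>60)&(hsv[:,2]>90)&(hsv[:,0]<28)
n=lambda c,r:np.hypot(W[:,0]-c[0],W[:,1]-c[1])<r
q=W[n((.608,-.042),.09)&wood&(W[:,2]>.024)&(W[:,2]<.036)];print("caddy",rect(q),np.median(q[:,2]))
f=W[n((.608,.0),.03)&(W[:,2]<.014)&(W[:,2]>0.002)];print("well floor",rect(f),len(f),np.median(f[:,2]))
mask=(W[:,2]>.085)&(W[:,2]<.14)&n((.605,-.0735),.045)&wood;q=W[mask];print(len(q),np.histogram(q[:,2],12))
im2=(q[:,2]); 
for lo,hi in[(.09,.115),(.1,.125),(.13,.14)]:
    b=q[(q[:,2]>lo)&(q[:,2]<hi)]
    if len(b)>9:print(lo,rect(b),len(b))
g=W[n((.668,-.11),.25)&(hsv[:,1]>150)&(hsv[:,2]>100)&((hsv[:,0]<6)|(hsv[:,0]>174))&(W[:,2]>.085)&(W[:,2]<.096)];print("glue top",rect(g),len(g))
E
```

```text
caddy (array([610.1, -45. ]), array([150.6,  66.1]), np.float32(87.9)) 0.03129627024515581
well floor (array([611.2,  -3. ]), array([45.1, 45.5]), np.float32(110.8)) 1652 0.01005088419024542
1200 (array([  7,  23,  22,  28,  19,  31,  43,  94, 257, 499, 119,  58]), array([0.12413298, 0.12545338, 0.12677379, 0.12809419, 0.1294146 ,
       0.130735  , 0.1320554 , 0.13337581, 0.13469621, 0.13601661,
       0.13733702, 0.13865742, 0.13997782]))
0.13 (array([603.9, -70.2]), array([42.4, 22.1]), np.float32(88.8)) 1114
glue top (array([444.2,  -6.5]), array([22.5,  6.6]), np.float32(64.9)) 200
```

```bash
python3 -m inch '[[[0.001,0.004,0],[0,0,0],0],[[0,0,0.04],[0,0,0],0],[[0,0,0.03],[0,0,0],0],[[0,0,0.015],[0,0,0],0],[[0,0,0.01],[0,0,0],0],[[0,0,0.01],[0,0,0],0],[[0,0,0],[0,0,0],0],[[0,0,0],[0,0,0],0]]';python3 -c "
from h import *
st();look('w4')"
```

```text
time: 7.8
tool_pos: [0.6106, -0.074, 0.0441]
tool_rot: [0.001, 0.847, 0.531, 0.001]
contact_force: [-0.1, -0.4, -0.8]
gripper_width: 0.285
grasp_force: 59.1
t 7.8 p [ 0.6106 -0.074   0.0441] phi 1.1195 tilt [ 0.0017 -0.0004] g 0.285 59.1 F [-0.1 -0.4 -0.8]
20 20 [0.545 0.093 0.022]
20 490 [ 0.789 -0.023  0.014]
192 256 [ 0.621 -0.054  0.031]
360 20 [ 0.344 -0.116  0.001]
360 490 [ 0.672 -0.091  0.141]
```

View pics/w4.png

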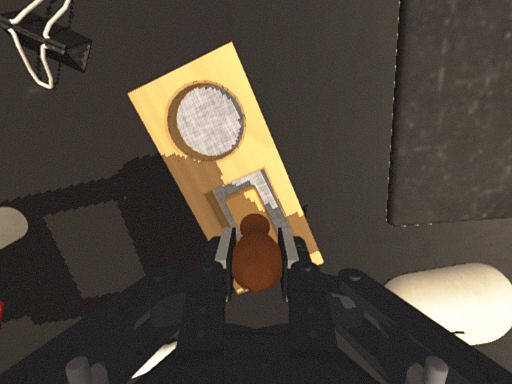

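The block is inside the bay, with grey floor visible all round it near (262,190). Lower it the rest of the way, release and lift.

```bash
python3 -m inch '[[[0,0,0.005],[0,0,0],0],[[0,0,0.002],[0,0,0],0],[[0,0,0],[0,0,0],0],[[0,0,0],[0,0,0],0.7],[[0,0,0],[0,0,0],0.7],[[0,0,0],[0,0,0],0.7],[[0,0,0],[0,0,0],0.7],[[0,0,0],[0,0,0],0.7]]';python3 -m inch '[[[0,0,-0.03],[0,0,0],0.7],[[0,0,-0.04],[0,0,0],0.7],[[0,0,-0.04],[0,0,0],1],[[0,0,-0.03],[0,0,0],1],[[0,0,0],[0,0,0],1]]';python3 -c "
from h import *
p,M=st();im,w=look('w5')
W=w.reshape(-1,3);n=lambda c,r:np.hypot(W[:,0]-c[0],W[:,1]-c[1])<r
hsv=cv2.cvtColor(im,cv2.COLOR_RGB2HSV).reshape(-1,3).astype(int)
g=W[n((.609,-.075),.05)&(W[:,2]>.065)&(W[:,2]<.1)];print('stamp grip',rect(g),g[:,2].max())
red=(hsv[:,1]>150)&(hsv[:,2]>100)&((hsv[:,0]<6)|(hsv[:,0]>174))
g=W[n((.43,0),.05)&(W[:,2]>.082)&red];print('glue top',rect(g),len(g))
"
```

```text
time: 8.65
tool_pos: [0.6097, -0.0738, 0.0358]
tool_rot: [-0.0, 0.847, 0.531, -0.0]
contact_force: [-0.6, 0.4, -0.1]
gripper_width: 0.699
grasp_force: 0.0
time: 9.15
tool_pos: [0.6132, -0.0746, 0.1828]
tool_rot: [0.004, 0.847, 0.531, 0.004]
contact_force: [0.2, -0.1, 0.9]
gripper_width: 0.997
grasp_force: 0.0
t 9.15 p [ 0.6132 -0.0746  0.1828] phi 1.1199 tilt [ 0.0108 -0.0026] g 0.997 0.0 F [ 0.2 -0.1  0.9]
20 20 [0.459 0.18  0.002]
20 490 [ 0.788 -0.023  0.158]
192 256 [ 0.611 -0.081  0.081]
360 20 [ 0.561 -0.037  0.279]
360 490 [ 0.674 -0.091  0.28 ]
stamp grip (array([608.7, -74.2]), array([25.2, 25.5]), np.float32(136.3)) 0.0837914430024162
glue top (array([434. ,  -1.6]), array([27.7, 28.3]), np.float32(150.0)) 729
```

```bash
python3 -m inch '[[[0,0,0],[0,0,0.14],1],[[0,0,0],[0,0,0.14],1],[[0,0,0],[0,0,0.14],1],[[0,0,0],[0,0,0.14],1],[[0,0,0],[0,0,0.14],1],[[0,0,0],[0,0,0.14],1],[[0,0,0],[0,0,0.14],1],[[0,0,0],[0,0,0.14],1]]';python3 -m inch '[[[-0.036,-0.014,0],[0,0,0],1],[[-0.036,-0.014,0],[0,0,0],1],[[-0.036,-0.014,0],[0,0,0],1],[[-0.036,-0.015,0],[0,0,0],1],[[-0.033,-0.016,0],[0,0,0],1],[[0,0,0.02],[0,0,0],1],[[0,0,0],[0,0,0],1]]';python3 -c "
from h import *
p,M=st();im,w=look('w6')
W=w.reshape(-1,3);n=lambda c,r:np.hypot(W[:,0]-c[0],W[:,1]-c[1])<r
g=W[n((.433,-.001),.04)&(W[:,2]>.08)&(W[:,2]<.1)];print('glue top',rect(g),len(g),np.median(g[:,2]))
"
```

```text
time: 10.0
tool_pos: [0.6086, -0.0735, 0.1734]
tool_rot: [-0.0, 1.0, -0.003, -0.002]
contact_force: [-0.8, 0.6, -0.7]
gripper_width: 0.998
grasp_force: 0.0
time: 10.7
tool_pos: [0.4297, 0.0, 0.1521]
tool_rot: [-0.001, 1.0, 0.0, -0.003]
contact_force: [-0.5, 0.2, -0.5]
gripper_width: 1.002
grasp_force: 0.0
t 10.7 p [0.4297 0.     0.1521] phi 0.0004 tilt [-0.0062  0.0011] g 1.002 0.0 F [-0.5  0.2 -0.5]
20 20 [0.578 0.212 0.024]
20 490 [ 0.583 -0.228  0.002]
192 256 [ 0.437 -0.     0.091]
360 20 [0.442 0.063 0.249]
360 490 [ 0.443 -0.063  0.249]
glue top (array([433. ,  -1.5]), array([28.4, 27.8]), np.float32(1.7)) 930 0.09025444940146007
```

```bash
python3 -m inch '[[[0.003,0.0015,0.04],[0,0,0],1],[[0,0,0.035],[0,0,0],1],[[0,0,0.02],[0,0,0],1],[[0,0,0.01],[0,0,0],1],[[0,0,0],[0,0,0],0],[[0,0,0],[0,0,0],0],[[0,0,0],[0,0,0],0],[[0,0,0],[0,0,0],0]]';python3 -m inch '[[[0,0,0],[0,0,0],0],[[0,0,0],[0,0,0],0],[[0,0,0],[0,0,0],0]]';python3 -m inch '[[[0,0,-0.02],[0,0,0],0],[[0,0,-0.04],[0,0,0],0],[[0,0,-0.04],[0,0,0],0],[[0,0,-0.01],[0,0,0],0],[[0,0,0],[0,0,0],0]]';python3 -c "
from h import *
p,M=st()"
```

```text
time: 11.55
tool_pos: [0.437, -0.0025, 0.0525]
tool_rot: [0.0, 1.0, -0.0, 0.001]
contact_force: [0.6, -0.3, 1.8]
gripper_width: 0.333
grasp_force: 9.8
time: 11.85
tool_pos: [0.4371, -0.0024, 0.0526]
tool_rot: [0.0, 1.0, -0.0, 0.001]
contact_force: [0.1, 0.7, 5.7]
gripper_width: 0.315
grasp_force: 59.1
time: 12.35
tool_pos: [0.4372, -0.0025, 0.1633]
tool_rot: [0.0, 1.0, -0.0, 0.002]
contact_force: [0.5, -0.4, -0.9]
gripper_width: 0.318
grasp_force: 59.0
t 12.35 p [ 0.4372 -0.0025  0.1633] phi -0.0002 tilt [ 0.0047 -0.001 ] g 0.318 59.0 F [ 0.5 -0.4 -0.9]
```

```bash
python3 -m inch '[[[0.0355,0,0],[0,0,0],0],[[0.0355,0,0],[0,0,0],0],[[0.0355,0,0],[0,0,0],0],[[0.0355,0,0],[0,0,0],0],[[0.0355,0,0],[0,0,0],0],[[0,0,0.03],[0,0,0],0],[[0,0,0.025],[0,0,0],0],[[0,0,0],[0,0,0],0]]';python3 -c "
from h import *
p,M=st();im,w=look('w7')
cv2.imwrite('pics/w7c.png',cv2.resize(im[100:330,140:400,::-1],(600,530)))"
```

```text
time: 13.15
tool_pos: [0.6085, -0.0017, 0.0982]
tool_rot: [-0.001, 1.0, -0.0, -0.007]
contact_force: [-1.0, -0.6, -1.2]
gripper_width: 0.318
grasp_force: 59.0
t 13.15 p [ 0.6085 -0.0017  0.0982] phi -0.0002 tilt [-0.0132  0.0016] g 0.318 59.0 F [-1.  -0.6 -1.2]
20 20 [0.742 0.167 0.026]
20 490 [ 0.747 -0.188  0.002]
192 256 [ 0.605 -0.002  0.009]
360 20 [0.388 0.284 0.003]
360 490 [ 0.622 -0.064  0.195]
```

View pics/w7c.png

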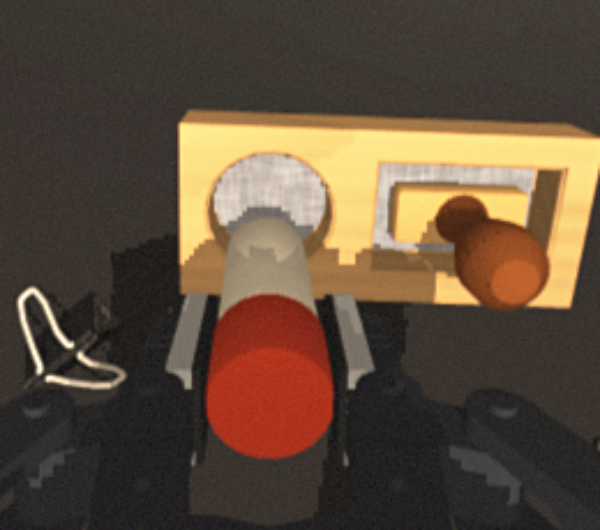

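The stamp stands in its bay. The glue stick hangs over the well, which is at crop (268,210). Let it settle, then descend.

```bash
python3 -m inch '[[[0.002,0,0],[0,0,0],0],[[0,0,0],[0,0,0],0],[[0,0,0.01],[0,0,0],0]]'; python3 -c "
from h import *
p,M=st()"
```

```text
time: 13.5
tool_pos: [0.6176, -0.0026, 0.0992]
tool_rot: [0.0, 1.0, -0.0, 0.003]
contact_force: [-0.3, 0.2, 0.3]
gripper_width: 0.32
grasp_force: 59.0
t 13.5 p [ 0.6176 -0.0026  0.0992] phi -0.0002 tilt [ 0.0064 -0.0008] g 0.32 59.0 F [-0.3  0.2  0.3]
```

```bash
python3 -m inch '[[[-0.003,0,0.01],[0,0,0],0],[[0,0,0.01],[0,0,0],0],[[0,0,0.008],[0,0,0],0],[[0,0,0.005],[0,0,0],0],[[0,0,0],[0,0,0],0]]'; python3 -c "
from h import *
p,M=st()"
```

```text
time: 14.0
tool_pos: [0.6115, -0.0022, 0.0616]
tool_rot: [-0.0, 1.0, -0.0, -0.001]
contact_force: [0.6, -0.6, 0.2]
gripper_width: 0.318
grasp_force: 59.0
t 14.0 p [ 0.6115 -0.0022  0.0616] phi -0.0002 tilt [-0.0022  0.0003] g 0.318 59.0 F [ 0.6 -0.6  0.2]
```

```bash
python3 -m inch '[[[0,0,0],[0,0,0],0.6],[[0,0,0],[0,0,0],0.6],[[0,0,0],[0,0,0],0.6],[[0,0,0],[0,0,0],0.6],[[0,0,-0.02],[0,0,0],0.6],[[0,0,-0.04],[0,0,0],0.6],[[0,0,-0.04],[0,0,0],0.6],[[0,0,-0.03],[0,0,0],1]]'; python3 -m inch '[[[-0.03,-0.02,0],[0,0,0],1],[[-0.04,-0.02,0],[0,0,0],1],[[-0.04,-0.02,0],[0,0,0],1],[[0,0,0],[0,0,0],1]]'; python3 -c "
from h import *
p,M=st();im,w=look('w8')
W=w.reshape(-1,3);n=lambda c,r:np.hypot(W[:,0]-c[0],W[:,1]-c[1])<r
hsv=cv2.cvtColor(im,cv2.COLOR_RGB2HSV).reshape(-1,3).astype(int)
g=W[n((.611,-.002),.04)&(W[:,2]>.085)&(W[:,2]<.12)];print('glue',rect(g),np.median(g[:,2]))
wood=(hsv[:,1]>60)&(hsv[:,2]>90)&(hsv[:,0]<28)
wh=n((.63,.16),.09)&(hsv[:,1]<40)&(hsv[:,2]>190)&(W[:,2]>.022)&(W[:,2]<.045);print('white',rect(W[wh]),wh.sum())
q=W[n((.625,.2),.12)&wood&(W[:,2]>.012)&(W[:,2]<.035)];print('rest',rect(q),len(q))
b=n((.412,.154),.09)&(hsv[:,1]>110)&(hsv[:,2]>60)&(hsv[:,0]>100)&(hsv[:,0]<130)&(W[:,2]<.03);print('blue',rect(W[b]),b.sum(),np.median(W[b],0).round(4))
"
```

```text
time: 14.8
tool_pos: [0.6131, -0.0024, 0.1962]
tool_rot: [0.0, 1.0, -0.0, 0.002]
contact_force: [-0.1, -0.3, -0.1]
gripper_width: 0.753
grasp_force: 0.0
time: 15.2
tool_pos: [0.498, 0.0596, 0.1917]
tool_rot: [-0.0, 1.0, 0.001, -0.001]
contact_force: [0.3, -0.5, -0.1]
gripper_width: 1.001
grasp_force: 0.0
t 15.2 p [0.498  0.0596 0.1917] phi 0.0024 tilt [-0.003   0.0008] g 1.001 0.0 F [ 0.3 -0.5 -0.1]
20 20 [0.662 0.321 0.001]
20 490 [ 0.663 -0.198  0.002]
192 256 [0.463 0.059 0.002]
360 20 [0.51  0.122 0.288]
360 490 [ 0.51  -0.003  0.289]
glue (array([607.6,  -0.9]), array([28.2, 28.1]), np.float32(29.2)) 0.09829498063051813
white (array([616.4, 160.7]), array([115. ,   8.4]), np.float32(9.5)) 828
rest (array([603.5, 195.2]), array([124.7, 167.9]), np.float32(99.4)) 3800
blue (array([414.1, 150.3]), array([135.6,  10.3]), np.float32(6.6)) 618 [0.4222 0.1502 0.0094]
```

View pics/w8.png

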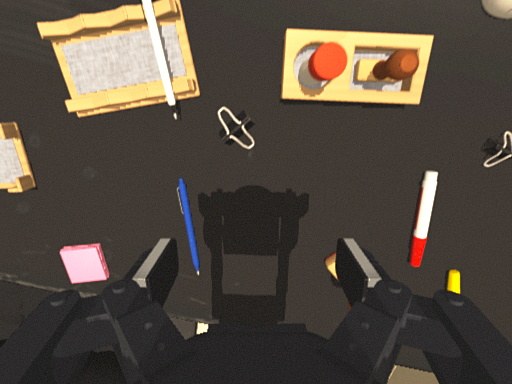

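The glue stick and stamp are both in the caddy, at (328,62) and (395,67). The blue pen lies from (182,182) to (198,272), with its tip at the near end. Next I'll go over the pen.

```bash
python3 -m inch '[[[-0.029,-0.03,0.02],[0,0,-0.05],1],[[-0.029,-0.03,0.03],[0,0,-0.06],1],[[-0.032,-0.026,0.03],[0,0,0],1],[[0,0,0.03],[0,0,0],1],[[0,0,0.02],[0,0,0],1],[[0,0,0],[0,0,0],1],[[0,0,0],[0,0,0],1]]';python3 -c "
from h import *
p,M=st();im,w=look('w9')
W=w.reshape(-1,3);n=lambda c,r:np.hypot(W[:,0]-c[0],W[:,1]-c[1])<r
hsv=cv2.cvtColor(im,cv2.COLOR_RGB2HSV).reshape(-1,3).astype(int)
b=n((.412,.152),.09)&(hsv[:,1]>110)&(hsv[:,2]>60)&(hsv[:,0]>100)&(hsv[:,0]<130)&(W[:,2]<.03);q=W[b]
print('blue',rect(q),len(q))
a=np.polyfit(q[:,0],q[:,1],1);print(a,'y at tcp x',np.polyval(a,p[0]))
S=w[150:300,100:400].reshape(-1,3);S=S[(S[:,2]>.04)];print('low finger',np.sort(S[:,2])[:20].round(4))
"
```

```text
time: 15.95
tool_pos: [0.4108, 0.1372, 0.0652]
tool_rot: [0.0, 0.999, 0.055, 0.0]
contact_force: [0.5, -0.3, -0.8]
gripper_width: 1.001
grasp_force: 0.0
t 15.95 p [0.4108 0.1372 0.0652] phi 0.1093 tilt [ 0.0006 -0.    ] g 1.001 0.0 F [ 0.5 -0.3 -0.8]
20 20 [0.525 0.314 0.002]
20 490 [ 0.561 -0.011  0.001]
192 256 [0.417 0.137 0.001]
360 20 [0.417 0.199 0.163]
360 490 [0.43  0.077 0.163]
blue (array([413.4, 151.1]), array([137.8,   9.6]), np.float32(5.4)) 1359
[0.09274398 0.11237739] y at tcp x 0.15047442967593153
low finger [0.0866 0.0875 0.0877 0.0877 0.088  0.088  0.088  0.0881 0.0881 0.0881
 0.0882 0.0883 0.0883 0.0883 0.0884 0.0885 0.0886 0.0886 0.0886 0.0887]
```

```bash
python3 -m inch '[[[0,-0.0132,0.02],[0,0,0.015],1],[[0,0,0.025],[0,0,0],1],[[0,0,0.015],[0,0,0],0.6],[[0,0,0],[0,0,0],0.4],[[0,0,0],[0,0,0],0.3],[[0,0,0],[0,0,0],0.3],[[0,0,0],[0,0,0],0.3]]';python3 -c "
from h import *
p,M=st();im,w=look('w10')
S=w[150:330,150:370];hsv=cv2.cvtColor(im,cv2.COLOR_RGB2HSV)[150:330,150:370]
k=(S[...,2]>.012)&(S[...,2]<.06)&(hsv[...,1]<60);q=S[k];print('low finger',np.sort(q[:,2])[:10].round(4), len(q))
i=np.argsort(q[:,2])[:30];print(q[i][:,1].round(3),q[i][:,2].round(3))
"
```

```text
time: 16.7
tool_pos: [0.4097, 0.1506, 0.006]
tool_rot: [-0.0, 0.999, 0.047, 0.001]
contact_force: [0.1, -0.1, 0.3]
gripper_width: 0.3
grasp_force: 0.0
t 16.7 p [0.4097 0.1506 0.006 ] phi 0.0946 tilt [0.0029 0.0005] g 0.3 0.0 F [ 0.1 -0.1  0.3]
20 20 [0.515 0.281 0.001]
20 490 [0.538 0.043 0.001]
192 256 [0.438 0.153 0.01 ]
360 20 [ 0.004  0.543 -0.22 ]
360 490 [0.428 0.09  0.104]
low finger [0.0167 0.0167 0.0169 0.017  0.0172 0.0177 0.0179 0.0179 0.0181 0.0181] 2786
[0.138 0.138 0.164 0.138 0.163 0.138 0.138 0.163 0.138 0.163 0.163 0.138
 0.138 0.163 0.163 0.137 0.138 0.137 0.138 0.163 0.163 0.163 0.163 0.137
 0.136 0.165 0.163 0.137 0.163 0.137] [0.017 0.017 0.017 0.017 0.017 0.018 0.018 0.018 0.018 0.018 0.018 0.018
 0.018 0.018 0.018 0.019 0.019 0.019 0.019 0.019 0.019 0.019 0.019 0.019
 0.019 0.02  0.02  0.02  0.02  0.02 ]
```

```bash
python3 -m inch '[[[0,0,0.007],[0,0,0],0.3],[[0,0,0.0065],[0,0,0],0.3],[[0,0,0],[0,0,0],0.3],[[0,0,0],[0,0,0],0],[[0,0,0],[0,0,0],0],[[0,0,0],[0,0,0],0],[[0,0,0],[0,0,0],0]]';python3 -m inch '[[[0,0,-0.02],[0,0,0],0],[[0,0,-0.04],[0,0,0],0],[[0,0,-0.04],[0,0,0],0],[[0,0,-0.03],[0,0,0],0],[[0,0,0],[0,0,0],0]]';python3 -c "
from h import *
p,M=st()"
```

```text
time: 17.45
tool_pos: [0.4099, 0.1507, -0.0078]
tool_rot: [-0.0, 0.999, 0.047, 0.001]
contact_force: [-0.4, -0.6, 8.7]
gripper_width: 0.081
grasp_force: 60.2
time: 17.95
tool_pos: [0.4115, 0.1511, 0.1257]
tool_rot: [-0.001, 0.999, 0.047, 0.005]
contact_force: [1.0, 0.8, -0.3]
gripper_width: 0.083
grasp_force: 58.8
t 17.95 p [0.4115 0.1511 0.1257] phi 0.0949 tilt [0.0092 0.0017] g 0.083 58.8 F [ 1.   0.8 -0.3]
```

```bash
python3 -m inch '[[[0.04,-0.011,-0.03],[0,0,0],0],[[0.04,-0.011,-0.03],[0,0,0],0],[[0.04,-0.011,0],[0,0,0],0],[[0.035,-0.0125,0],[0,0,0],0],[[0,0,0],[0,0,0],0],[[0,0,0],[0,0,0],0]]';python3 -c "
from h import *
p,M=st();im,w=look('w11')
W=w.reshape(-1,3);n=lambda c,r:np.hypot(W[:,0]-c[0],W[:,1]-c[1])<r
hsv=cv2.cvtColor(im,cv2.COLOR_RGB2HSV).reshape(-1,3).astype(int)
wood=(hsv[:,1]>60)&(hsv[:,2]>90)&(hsv[:,0]<23)
wh=n((.63,.16),.09)&(hsv[:,1]<40)&(hsv[:,2]>190)&(W[:,2]>.024)&(W[:,2]<.045);print('white',rect(W[wh]),wh.sum())
q=W[n((.625,.2),.115)&wood&(W[:,2]>.011)&(W[:,2]<.035)];print('rest',rect(q),len(q))
"
```

```text
time: 18.55
tool_pos: [0.5557, 0.2096, 0.1768]
tool_rot: [0.0, 0.999, 0.047, -0.002]
contact_force: [0.2, -0.3, -0.9]
gripper_width: 0.087
grasp_force: 58.8
t 18.55 p [0.5557 0.2096 0.1768] phi 0.095 tilt [-0.0044 -0.0011] g 0.087 58.8 F [ 0.2 -0.3 -0.9]
20 20 [0.688 0.455 0.022]
20 490 [ 0.737 -0.018  0.007]
192 256 [0.589 0.212 0.195]
360 20 [ 0.003  0.716 -0.158]
360 490 [0.574 0.148 0.273]
white (array([626.3, 162.5]), array([134.2,   8.1]), np.float32(9.4)) 883
rest (array([651.6, 207.9]), array([152.2, 157.1]), np.float32(99.5)) 801
```

View pics/w11.png

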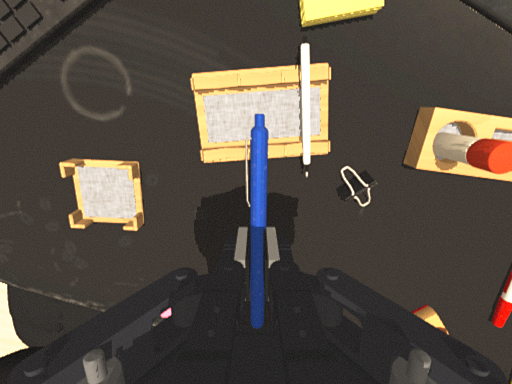

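The pen is held at (258,200). The rest spans (192–330, 62–163), the white pen is at (306,105), and the two left grooves are empty. I'll fit the rest and check that the held pen is level.

```bash
cat > fit.py <<'E'
from h import *
def rest(fn,box):
    z=np.load(fn);w=z["w"];im=z["im"];hsv=cv2.cvtColor(im,cv2.COLOR_RGB2HSV).astype(int)
    u0,u1,v0,v1=box;s=np.s_[v0:v1,u0:u1];w=w[s].reshape(-1,3);h=hsv[s].reshape(-1,3)
    q=w[(h[:,1]>55)&(h[:,2]>70)&(h[:,0]<28)&(w[:,2]>.012)&(w[:,2]<.034)]
    return rect(q),len(q),q
E
python3 - <<'E'
from fit import *
r,n,q=rest("w11.npz",(180,345,50,172));print(r,n)
c=r[0]/1000
yaw=np.radians(r[2]-90 if r[2]>45 else r[2]);
l=(q[:,:2]-c)@np.array([[np.cos(yaw),-np.sin(yaw)],[np.sin(yaw),np.cos(yaw)]])
for s in(-1,1):
    k=l[:,0]*s>.025;print("rail",np.percentile(l[k,0],[3,50,97]).round(4),np.percentile(l[k,1],[1,99]).round(4))
print("yaw",yaw)
z=np.load("w11.npz");w=z["w"];im=z["im"]
hsv=cv2.cvtColor(im,cv2.COLOR_RGB2HSV).astype(int)
b=(hsv[...,1]>110)&(hsv[...,0]>100)&(hsv[...,0]<130)&(w[...,2]>.1);b[:100]=0;q=w[b]
print("pen",rect(q),len(q)); i=np.argsort(q[:,0]);print(q[i[:40]].mean(0).round(4),q[i[-40:]].mean(0).round(4));print(np.polyfit(q[:,0],q[:,2],1),np.polyfit(q[:,0],q[:,1],1))
E
```

```text
(array([616.3, 207.6]), array([101.3, 146.1]), np.float32(99.5)) 2989
rail [-0.0405 -0.0339 -0.029 ] [-0.0716  0.0717]
rail [0.035  0.0406 0.0466] [-0.0716  0.0713]
yaw 0.16580628
pen (array([563.4, 208.8]), array([129.4,   9. ]), np.float32(5.0)) 3115
[0.5018 0.2037 0.1941] [0.6269 0.2144 0.192 ]
[-0.01048941  0.19985794] [0.08306228 0.16233113]
```

```bash
python3 -m inch '[[[0,0,0],[0,0,-0.083],0],[[0.0315,0.0055,0.03],[0,0,0],0],[[0.031,0.0055,0.03],[0,0,0],0],[[0,0,0.04],[0,0,0],0],[[0,0,0.02],[0,0,0],0],[[0,0,0],[0,0,0],0],[[0,0,0],[0,0,0],0]]';python3 -c "
from h import *
p,M=st();im,w=look('w12')
hsv=cv2.cvtColor(im,cv2.COLOR_RGB2HSV).astype(int)
b=(hsv[...,1]>110)&(hsv[...,0]>100)&(hsv[...,0]<130)&(w[...,2]>.04);b[:60]=0;q=w[b]
print('pen',rect(q),len(q));print(np.polyfit(q[:,0],q[:,2],1),np.polyfit(q[:,0],q[:,1],1),q[:,0].min(),q[:,0].max())
"
```

```text
time: 19.3
tool_pos: [0.6192, 0.2097, 0.0599]
tool_rot: [0.0, 0.996, 0.089, -0.0]
contact_force: [1.0, 1.3, 0.5]
gripper_width: 0.087
grasp_force: 58.8
t 19.3 p [0.6192 0.2097 0.0599] phi 0.1777 tilt [-0.0003 -0.0001] g 0.087 58.8 F [1.  1.3 0.5]
20 20 [0.718 0.381 0.013]
20 490 [0.777 0.075 0.001]
192 256 [0.652 0.215 0.078]
360 20 [0.407 0.416 0.001]
360 490 [0.642 0.151 0.157]
pen (array([626.8, 209.8]), array([100.7,  86.6]), np.float32(49.7)) 3120
[-0.00914338  0.08428648] [0.16477361 0.10662766] 0.5626234360483671 0.6908385939625767
```

View pics/w12.png

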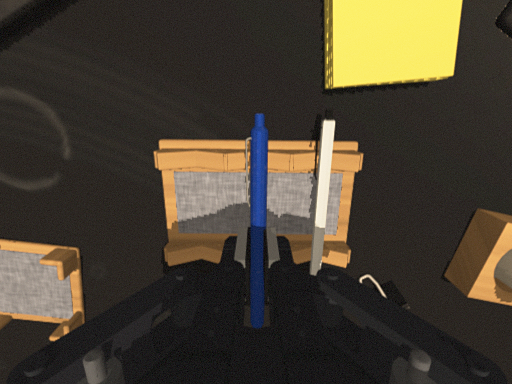

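The held pen is at (258,200), on the middle groove line and parallel to the white pen at (325,190). Lower and release.

```bash
python3 -m inch '[[[0,0,0.02],[0,0,0],0],[[0,0,0.015],[0,0,0],0],[[0,0,0.007],[0,0,0],0],[[0,0,0.004],[0,0,0],0],[[0,0,0],[0,0,0],0],[[0,0,0],[0,0,0],0]]';python3 -m inch '[[[0,0,0],[0,0,0],0.25],[[0,0,0],[0,0,0],0.25],[[0,0,0],[0,0,0],0.25],[[0,0,-0.01],[0,0,0],0.25],[[0,0,-0.03],[0,0,0],0.25],[[0,0,-0.05],[0,0,0],0.25],[[0,0,-0.04],[0,0,0],0.6],[[0,0,0],[0,0,0],1]]'; python3 -c "
from fit import *
p,M=st();im,w=look('w13')
r,n,q=rest('w13.npz',(100,400,20,300));print(r,n)
W=w.reshape(-1,3);hsv=cv2.cvtColor(im,cv2.COLOR_RGB2HSV).reshape(-1,3).astype(int)
n=lambda c,r:np.hypot(W[:,0]-c[0],W[:,1]-c[1])<r
wh=n((.63,.16),.09)&(hsv[:,1]<40)&(hsv[:,2]>190)&(W[:,2]>.024)&(W[:,2]<.045);print('white',rect(W[wh]),wh.sum())
b=n((.62,.208),.09)&(hsv[:,1]>110)&(hsv[:,0]>100)&(hsv[:,0]<130)&(W[:,2]>.01);print('blue',rect(W[b]),np.median(W[b],0),b.sum())
"
```

```text
time: 19.95
tool_pos: [0.6204, 0.2101, 0.0142]
tool_rot: [-0.0, 0.996, 0.089, 0.0]
contact_force: [-0.1, 0.1, 0.7]
gripper_width: 0.082
grasp_force: 58.8
time: 20.75
tool_pos: [0.6248, 0.2111, 0.1536]
tool_rot: [-0.001, 0.996, 0.089, 0.008]
contact_force: [0.6, -0.6, 1.3]
gripper_width: 0.579
grasp_force: 0.0
t 20.75 p [0.6248 0.2111 0.1536] phi 0.1779 tilt [0.015  0.0033] g 0.579 0.0 F [ 0.6 -0.6  1.3]
20 20 [0.736 0.452 0.022]
20 490 [0.816 0.02  0.015]
192 256 [0.614 0.209 0.03 ]
360 20 [0.624 0.274 0.251]
360 490 [0.645 0.15  0.25 ]
(array([641.9, 222.6]), array([276.3, 351.3]), np.float32(102.0)) 4418
white (array([628.4, 187. ]), array([120. ,  56.4]), np.float32(10.3)) 601
blue (array([621.8, 219.8]), array([136.5,  29.3]), np.float32(10.5)) [0.63142779 0.21103199 0.02907252] 864
```

```bash
python3 -m inch '[[[0,0,-0.02],[0,0,0.089],1],[[0,0,0],[0,0,0.089],1],[[0,0,0],[0,0,0],1],[[-0.022,0.041,0],[0,0,0],1],[[-0.022,0.041,0],[0,0,0],1],[[-0.022,0.041,0],[0,0,0],1],[[-0.022,0.041,0],[0,0,0],1],[[-0.022,0.041,0],[0,0,0],1]]';python3 -m inch '[[[-0.022,0.041,0],[0,0,0],1],[[-0.022,0.041,0],[0,0,0],1],[[-0.022,0.041,0],[0,0,0],1],[[-0.024,0.041,0.02],[0,0,0],1],[[0,0,0.03],[0,0,0],1],[[0,0,0.03],[0,0,0],1],[[0,0,0.02],[0,0,0],1],[[0,0,0],[0,0,0],1]]'; cat > mk.py <<'E'
from h import *
def marker(w,im,c,zlo=.009,zhi=.03,r=.085):
    W=w.reshape(-1,3);hsv=cv2.cvtColor(im,cv2.COLOR_RGB2HSV).reshape(-1,3).astype(int)
    n=np.hypot(W[:,0]-c[0],W[:,1]-c[1])<r
    red=(hsv[:,1]>140)&((hsv[:,0]<6)|(hsv[:,0]>174));wh=(hsv[:,1]<50)&(hsv[:,2]>150)
    q=W[n&(red|wh)&(hsv[:,2]>90)&(W[:,2]>zlo)&(W[:,2]<zhi)];print('marker',rect(q),len(q),np.polyfit(q[:,0],q[:,1],1).round(4),q[:,0].min().round(4),q[:,0].max().round(4))
    return q
E
python3 -c "
from mk import *
p,M=st();im,w=look('w14');marker(w,im,(.425,-.163))"
```

```text
time: 21.6
tool_pos: [0.5078, 0.0038, 0.1618]
tool_rot: [-0.0, 1.0, 0.001, -0.001]
contact_force: [-0.5, -0.2, 0.5]
gripper_width: 0.997
grasp_force: 0.0
time: 22.4
tool_pos: [0.4169, -0.1559, 0.0594]
tool_rot: [-0.002, 1.0, 0.0, -0.004]
contact_force: [-0.1, 0.7, 0.6]
gripper_width: 0.999
grasp_force: 0.0
t 22.4 p [ 0.4169 -0.1559  0.0594] phi 0.001 tilt [-0.0085  0.0049] g 0.999 0.0 F [-0.1  0.7  0.6]
20 20 [ 0.548  0.005 -0.   ]
20 490 [ 0.545 -0.308  0.009]
192 256 [ 0.428 -0.156  0.013]
360 20 [ 0.43  -0.094  0.156]
360 490 [ 0.429 -0.22   0.156]
marker (array([ 424.9, -163.1]), array([134.1,  16.3]), np.float32(0.6)) 3105 [ 0.0189 -0.1708] 0.3579 0.4919
```

```bash
python3 -m inch '[[[0.005,0.0065,0],[0,0,-0.014],1],[[0,0,0.025],[0,0,0],0.7],[[0,0,0.02],[0,0,0],0.5],[[0,0,0],[0,0,0],0.5],[[0,0,0],[0,0,0],0.5]]';python3 -c "
from mk import *
p,M=st();im,w=look('w15');marker(w,im,(.425,-.163))"
```

```text
time: 22.95
tool_pos: [0.4265, -0.1648, 0.0203]
tool_rot: [0.0, 1.0, 0.007, 0.001]
contact_force: [0.4, -0.3, 0.1]
gripper_width: 0.498
grasp_force: 0.0
t 22.95 p [ 0.4265 -0.1648  0.0203] phi 0.0146 tilt [ 0.0013 -0.0008] g 0.498 0.0 F [ 0.4 -0.3  0.1]
20 20 [ 0.546 -0.032  0.   ]
20 490 [ 0.55  -0.293  0.001]
192 256 [ 0.453 -0.165  0.017]
360 20 [ 0.438 -0.103  0.118]
360 490 [ 0.439 -0.227  0.117]
marker (array([ 424.9, -162.6]), array([134.4,  15.8]), np.float32(1.2)) 4208 [ 0.0199 -0.1713] 0.3578 0.4921
```

```bash
python3 -m inch '[[[-0.001,-0.0015,0.012],[0,0,0],0.5],[[0,0,0.009],[0,0,0],0.5],[[0,0,0.005],[0,0,0],0.5],[[0,0,0],[0,0,0],0],[[0,0,0],[0,0,0],0],[[0,0,0],[0,0,0],0],[[0,0,0],[0,0,0],0],[[0,0,0],[0,0,0],0]]';python3 -m inch '[[[0,0,0],[0,0,0],0],[[0,0,-0.02],[0,0,0],0],[[0,0,-0.05],[0,0,0],0],[[0,0,-0.05],[0,0,0],0],[[0,0,-0.04],[0,0,0],0],[[0,0,-0.02],[0,0,0],0],[[0,0,0],[0,0,0],0]]'; python3 -c "
from mk import *
p,M=st();im,w=look('w16');q=marker(w,im,(.425,-.163),.12,.3);print(np.polyfit(q[:,0],q[:,2],1))"
```

```text
time: 23.8
tool_pos: [0.4247, -0.1629, -0.0067]
tool_rot: [0.0, 1.0, 0.007, 0.0]
contact_force: [-0.1, -0.1, 0.3]
gripper_width: 0.153
grasp_force: 58.5
time: 24.5
tool_pos: [0.4267, -0.164, 0.1776]
tool_rot: [0.002, 1.0, 0.007, 0.004]
contact_force: [-0.2, 0.1, -0.9]
gripper_width: 0.158
grasp_force: 58.6
t 24.5 p [ 0.4267 -0.164   0.1776] phi 0.0139 tilt [ 0.0074 -0.0043] g 0.158 58.6 F [-0.2  0.1 -0.9]
20 20 [0.586 0.088 0.   ]
20 490 [ 0.594 -0.414  0.   ]
192 256 [ 0.462 -0.164  0.202]
360 20 [-0.05   0.357 -0.141]
360 490 [ 0.44  -0.225  0.276]
marker (array([ 432.9, -164.3]), array([102.1,  86.5]), np.float32(39.8)) 4948 [ 0.0282 -0.1787] 0.3717 0.4945
[-0.0280956   0.21644841]
```

```bash
python3 -m inch '[[[0.015,-0.035,0],[0,0,0],0],[[0.018,-0.042,0],[0,0,0],0],[[0.018,-0.042,0],[0,0,0],0],[[0.019,-0.042,0],[0,0,0],0],[[0.019,-0.042,0],[0,0,0],0],[[0.019,-0.042,0],[0,0,0],0],[[0.019,-0.042,0],[0,0,0],0],[[0.019,-0.042,0],[0,0,0],0]]';python3 -m inch '[[[0.019,-0.042,0],[0,0,0],0],[[0.019,-0.032,0],[0,0,0],0],[[0.007,-0.01,0],[0,0,-0.069],0],[[0,0,0.03],[0,0,-0.069],0],[[0,0,0.03],[0,0,0],0],[[0,0,0.03],[0,0,0],0],[[0,0,0],[0,0,0],0],[[0,0,0],[0,0,0],0]]'; python3 -c "
from mk import *
p,M=st();im,w=look('w17');q=marker(w,im,(.611,.253),.085,.15)
W=w.reshape(-1,3);hsv=cv2.cvtColor(im,cv2.COLOR_RGB2HSV).reshape(-1,3).astype(int)
n=lambda c,r:np.hypot(W[:,0]-c[0],W[:,1]-c[1])<r
b=n((.62,.208),.09)&(hsv[:,1]>110)&(hsv[:,0]>100)&(hsv[:,0]<130)&(W[:,2]>.01)&(W[:,2]<.045);print('blue',rect(W[b]),np.median(W[b],0),b.sum())
"
```

```text
time: 25.35
tool_pos: [0.5649, 0.17, 0.1697]
tool_rot: [0.0, 1.0, 0.007, -0.002]
contact_force: [1.3, -1.7, 0.6]
gripper_width: 0.154
grasp_force: 58.6
time: 26.15
tool_pos: [0.6083, 0.2524, 0.0806]
tool_rot: [0.0, 0.997, 0.076, -0.002]
contact_force: [0.3, -0.8, 0.3]
gripper_width: 0.153
grasp_force: 58.7
t 26.15 p [0.6083 0.2524 0.0806] phi 0.1518 tilt [-0.0044 -0.0012] g 0.153 58.7 F [ 0.3 -0.8  0.3]
20 20 [0.714 0.433 0.018]
20 490 [0.76  0.117 0.026]
192 256 [0.643 0.257 0.104]
360 20 [0.373 0.484 0.001]
360 490 [0.63  0.193 0.178]
marker (array([615.8, 253.6]), array([120.1,  14.8]), np.float32(9.9)) 3068 [0.1519 0.1592] 0.5556 0.6757
blue (array([623.9, 209.7]), array([137.6,   8.6]), np.float32(10.6)) [0.63471953 0.21220968 0.02902355] 1639
```

View pics/w17.png

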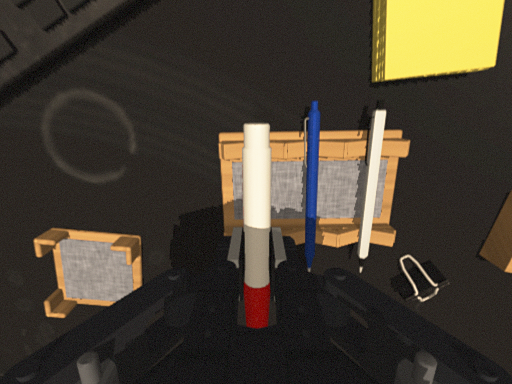

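The blue pen lies in the middle groove at (313,185). The marker at (257,220) is over the outer empty groove. Lower and release.

```bash
python3 -m inch '[[[0.002,0,0.025],[0,0,0],0],[[0,0,0.02],[0,0,0],0],[[0,0,0.012],[0,0,0],0],[[0,0,0.007],[0,0,0],0],[[0,0,0],[0,0,0],0],[[0,0,0],[0,0,0],0]]';python3 -m inch '[[[0,0,0],[0,0,0],0.32],[[0,0,0],[0,0,0],0.32],[[0,0,0],[0,0,0],0.32],[[0,0,-0.01],[0,0,0],0.32],[[0,0,-0.03],[0,0,0],0.32],[[0,0,-0.05],[0,0,0],0.32],[[0,0,-0.05],[0,0,0],0.6],[[0,0,0],[0,0,0],1]]'; python3 -m inch '[[[-0.03,0,0],[0,0,0.076],1],[[-0.04,0,0],[0,0,0.076],1],[[-0.04,0,0],[0,0,0],1],[[0,0,0],[0,0,0],1]]';python3 -c "
from mk import *
p,M=st();im,w=look('w18');q=marker(w,im,(.611,.253),.03,.06)
W=w.reshape(-1,3);hsv=cv2.cvtColor(im,cv2.COLOR_RGB2HSV).reshape(-1,3).astype(int)
n=lambda c,r:np.hypot(W[:,0]-c[0],W[:,1]-c[1])<r
b=n((.356,.306),.08)&(hsv[:,1]>50)&(hsv[:,2]>110)&(hsv[:,0]>145)&(hsv[:,0]<179)&(W[:,2]>.008)&(W[:,2]<.02);print('pink',rect(W[b]),b.sum())
wood=(hsv[:,1]>60)&(hsv[:,2]>70)&(hsv[:,0]<28)
b=n((.506,.393),.063)&wood&(W[:,2]>.018)&(W[:,2]<.032);print('holder',rect(W[b]),b.sum())
"
```

```text
time: 26.8
tool_pos: [0.6127, 0.2534, 0.0204]
tool_rot: [-0.0, 0.997, 0.076, 0.001]
contact_force: [-0.3, -0.0, 0.4]
gripper_width: 0.153
grasp_force: 58.7
time: 27.6
tool_pos: [0.6171, 0.2548, 0.1709]
tool_rot: [-0.002, 0.997, 0.076, 0.009]
contact_force: [0.8, -0.0, 1.3]
gripper_width: 0.651
grasp_force: 0.0
time: 28.0
tool_pos: [0.4977, 0.2454, 0.1579]
tool_rot: [0.0, 1.0, 0.001, -0.002]
contact_force: [0.7, 0.1, -0.0]
gripper_width: 1.0
grasp_force: 0.0
t 28.0 p [0.4977 0.2454 0.1579] phi 0.0015 tilt [-0.0036 -0.0006] g 1.0 0.0 F [ 0.7  0.1 -0. ]
20 20 [0.65  0.471 0.013]
20 490 [0.654 0.012 0.001]
192 256 [0.473 0.245 0.002]
360 20 [0.51  0.308 0.255]
360 490 [0.51  0.183 0.255]
marker (array([604. , 250.7]), array([116. ,  15.5]), np.float32(9.1)) 1968 [0.1696 0.1485] 0.5469 0.6609
pink (array([356.8, 302.5]), array([52.5, 52.8]), np.float32(95.5)) 743
holder (array([508.2, 390.4]), array([82. , 82.9]), np.float32(92.9)) 763
```

View pics/w18.png

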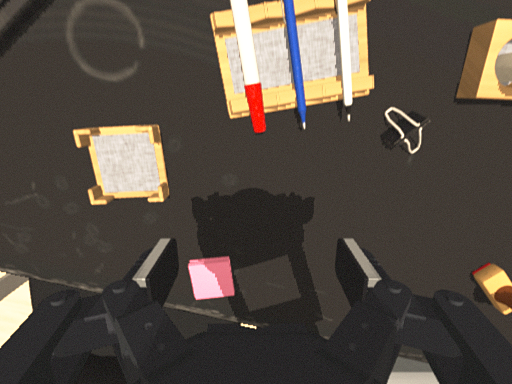

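The marker, blue pen and white pen lie in the three grooves at (250,70), (295,65) and (345,60). The pink pad is at (211,278) and the holder at (128,163). Next is the pad.

```bash
python3 -m inch '[[[-0.035,-0.014,0],[0,0,0],1],[[-0.035,-0.014,0],[0,0,0],1],[[-0.035,-0.014,0],[0,0,0],1],[[-0.036,-0.0155,0.03],[0,0,-0.095],1],[[0,0,0.04],[0,0,0],1],[[0,0,0.03],[0,0,0],1],[[0,0,0.02],[0,0,0],1],[[0,0,0],[0,0,0],0.85]]';python3 -m inch '[[[0,0,0],[0,0,0],0.85],[[0,0,0],[0,0,0],0.85]]'; python3 -c "
from h import *
p,M=st();im,w=look('w19')
W=w.reshape(-1,3);hsv=cv2.cvtColor(im,cv2.COLOR_RGB2HSV).reshape(-1,3).astype(int)
n=lambda c,r:np.hypot(W[:,0]-c[0],W[:,1]-c[1])<r
b=n((.356,.306),.06)&(hsv[:,1]>50)&(hsv[:,2]>80)&(hsv[:,0]>145)&(hsv[:,0]<179)&(W[:,2]>.008)&(W[:,2]<.02);q=W[b];print('pink',rect(q),b.sum(),np.percentile(q[:,1],[1,99]),q[:,0].max())
S=w[130:330,100:420];h=cv2.cvtColor(im,cv2.COLOR_RGB2HSV)[130:330,100:420]
k=(S[...,2]>.02)&(S[...,2]<.09)&(h[...,1]<60);q=S[k];print('low finger',np.sort(q[:,2])[:12].round(4))
"
```

```text
time: 28.85
tool_pos: [0.3601, 0.3022, 0.0366]
tool_rot: [0.001, 0.999, 0.047, -0.002]
contact_force: [0.9, -0.6, 0.4]
gripper_width: 0.858
grasp_force: 0.0
time: 29.05
tool_pos: [0.3631, 0.304, 0.0412]
tool_rot: [-0.001, 0.999, 0.047, 0.002]
contact_force: [0.4, -0.5, 0.5]
gripper_width: 0.849
grasp_force: 0.0
t 29.05 p [0.3631 0.304  0.0412] phi 0.0945 tilt [0.0031 0.0018] g 0.849 0.0 F [ 0.4 -0.5  0.5]
20 20 [0.475 0.461 0.002]
20 490 [0.503 0.172 0.002]
192 256 [0.381 0.305 0.013]
360 20 [0.369 0.367 0.138]
360 490 [0.38  0.242 0.138]
pink (array([356.8, 302.5]), array([52.6, 52.7]), np.float32(95.9)) 3099 [0.27564966 0.3272151 ] 0.384516555093164
low finger [0.059  0.0591 0.0592 0.0595 0.0595 0.0595 0.0596 0.0596 0.0596 0.0597
 0.0598 0.0598]
```

```bash
python3 -m inch '[[[-0.005,0.001,0.02],[0,0,0],0.85],[[0,0,0.015],[0,0,0],0.85],[[0,0,0.01],[0,0,0],0.85],[[0,0,0],[0,0,0],0.85],[[0,0,0],[0,0,0],0.85]]';python3 -c "
from h import *
st()"
```

```text
time: 29.6
tool_pos: [0.3571, 0.302, -0.0051]
tool_rot: [-0.0, 0.999, 0.047, 0.001]
contact_force: [-0.0, -0.6, 1.6]
gripper_width: 0.853
grasp_force: 0.0
t 29.6 p [ 0.3571  0.302  -0.0051] phi 0.0947 tilt [0.001  0.0006] g 0.853 0.0 F [-0.  -0.6  1.6]
```

Down 5 mm more, grip and lift.

```bash
python3 -m inch '[[[0,0,0.005],[0,0,0],0.85],[[0,0,0],[0,0,0],0],[[0,0,0],[0,0,0],0],[[0,0,0],[0,0,0],0],[[0,0,0],[0,0,0],0],[[0,0,0],[0,0,0],0]]';python3 -m inch '[[[0,0,-0.02],[0,0,0],0],[[0,0,-0.05],[0,0,0],0],[[0,0,-0.03],[0,0,0],0],[[0,0,0],[0,0,0],0]]';python3 -c "
from h import *
st()"
```

```text
time: 30.2
tool_pos: [0.3571, 0.302, -0.0102]
tool_rot: [-0.0, 0.999, 0.047, 0.001]
contact_force: [0.2, 0.0, 4.5]
gripper_width: 0.6
grasp_force: 64.0
time: 30.6
tool_pos: [0.3593, 0.3035, 0.0941]
tool_rot: [-0.002, 0.999, 0.047, 0.004]
contact_force: [0.2, 0.3, 0.5]
gripper_width: 0.603
grasp_force: 63.5
t 30.6 p [0.3593 0.3035 0.0941] phi 0.0948 tilt [0.0081 0.0049] g 0.603 63.5 F [0.2 0.3 0.5]
```

```bash
python3 -m inch '[[[0.03,-0.014,0],[0,0,0],0],[[0.04,-0.0185,0],[0,0,0],0],[[0.04,-0.0185,0],[0,0,0],0],[[0.035,-0.0165,0],[0,0,0],0],[[0.014,-0.007,0],[0,0,0.049],0],[[0,0,0.03],[0,0,0],0],[[0,0,0],[0,0,0],0],[[0,0,0],[0,0,0],0]]';python3 -c "
from h import *
p,M=st();im,w=look('w20')
W=w.reshape(-1,3);hsv=cv2.cvtColor(im,cv2.COLOR_RGB2HSV).reshape(-1,3).astype(int)
n=lambda c,r:np.hypot(W[:,0]-c[0],W[:,1]-c[1])<r
b=n((.508,.391),.06)&(hsv[:,1]>50)&(hsv[:,2]>80)&(hsv[:,0]>145)&(hsv[:,0]<179)&(W[:,2]>.05)&(W[:,2]<.12);q=W[b];print('pink',rect(q),b.sum(),np.median(q[:,2]))
wood=(hsv[:,1]>60)&(hsv[:,2]>60)&(hsv[:,0]<28)
b=n((.508,.391),.063)&wood&(W[:,2]>.018)&(W[:,2]<.032);print('holder',rect(W[b]),b.sum())
"
```

```text
time: 31.4
tool_pos: [0.5057, 0.3898, 0.0566]
tool_rot: [0.001, 1.0, 0.023, -0.002]
contact_force: [-0.0, 1.3, -0.0]
gripper_width: 0.601
grasp_force: 63.5
t 31.4 p [0.5057 0.3898 0.0566] phi 0.0459 tilt [-0.0045 -0.0027] g 0.601 63.5 F [-0.   1.3 -0. ]
20 20 [0.624 0.536 0.023]
20 490 [0.634 0.262 0.033]
192 256 [0.517 0.39  0.008]
360 20 [0.515 0.453 0.153]
360 490 [0.521 0.327 0.153]
pink (array([506.2, 389.6]), array([53.6, 53.6]), np.float32(92.7)) 6896 0.08006629272558849
holder (array([540.7, 392.6]), array([18. , 82.1]), np.float32(93.1)) 740
```

View pics/w20.png

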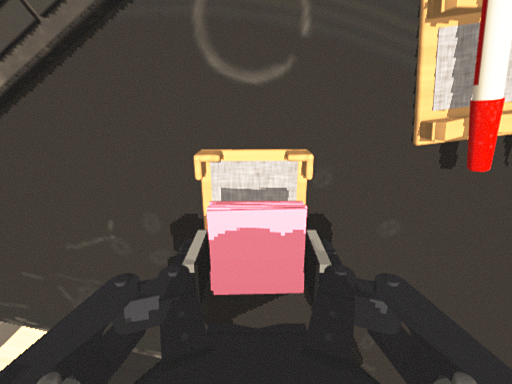

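The pad at (256,245) is held level and square, with the holder right below it at (253,190). Lower it in.

```bash
python3 -m inch '[[[0.0025,-0.0013,0.015],[0,0,0],0],[[0,0,0.015],[0,0,0],0],[[0,0,0.01],[0,0,0],0],[[0,0,0.01],[0,0,0],0],[[0,0,0.006],[0,0,0],0],[[0,0,0],[0,0,0],0],[[0,0,0],[0,0,0],0]]';python3 -c "
from h import *
st()"
```

```text
time: 32.15
tool_pos: [0.5102, 0.3924, 0.0032]
tool_rot: [-0.0, 1.0, 0.023, 0.0]
contact_force: [-1.0, 0.5, -0.9]
gripper_width: 0.599
grasp_force: 63.5
t 32.15 p [0.5102 0.3924 0.0032] phi 0.0458 tilt [0.0002 0.0001] g 0.599 63.5 F [-1.   0.5 -0.9]
```

```bash
python3 -m inch '[[[0,0,0.004],[0,0,0],0],[[0,0,0.0025],[0,0,0],0],[[0,0,0],[0,0,0],0],[[0,0,0],[0,0,0],0.8],[[0,0,0],[0,0,0],0.8],[[0,0,0],[0,0,0],0.8],[[0,0,0],[0,0,0],0.8]]';python3 -m inch '[[[0,0,-0.02],[0,0,0],0.8],[[0,0,-0.04],[0,0,0],0.8],[[0,0,-0.05],[0,0,0],1],[[0,0,-0.05],[0,0,0],1],[[-0.04,0,-0.03],[0,0,0],1],[[-0.04,0,-0.03],[0,0,0],1],[[-0.03,0.03,0],[0,0,0],1],[[0,0,0],[0,0,0],1]]';python3 -m inch '[[[0,0,0],[0,0,0],1],[[0,0,0],[0,0,0],1],[[0,0,0],[0,0,0],1]]';python3 -c "
from mk import *
p,M=st();im,w=look('w21')
W=w.reshape(-1,3);hsv=cv2.cvtColor(im,cv2.COLOR_RGB2HSV).reshape(-1,3).astype(int)
n=lambda c,r:np.hypot(W[:,0]-c[0],W[:,1]-c[1])<r
b=n((.508,.391),.06)&(hsv[:,1]>50)&(hsv[:,2]>80)&(hsv[:,0]>145)&(hsv[:,0]<179)&(W[:,2]>.005)&(W[:,2]<.12);q=W[b];print('pink',rect(q),b.sum(),np.percentile(q[:,2],[3,50,97]))
wood=(hsv[:,1]>60)&(hsv[:,2]>60)&(hsv[:,0]<28)
b=n((.508,.391),.063)&wood&(W[:,2]>.018)&(W[:,2]<.032);print('holder',rect(W[b]),b.sum())
"
```

```text
time: 32.85
tool_pos: [0.5102, 0.3924, -0.0032]
tool_rot: [-0.0, 1.0, 0.023, 0.0]
contact_force: [0.1, 0.2, 0.5]
gripper_width: 0.795
grasp_force: 0.0
time: 33.65
tool_pos: [0.3982, 0.3554, 0.2166]
tool_rot: [0.0, 1.0, 0.023, -0.0]
contact_force: [0.1, -0.8, -0.2]
gripper_width: 1.0
grasp_force: 0.0
time: 33.95
tool_pos: [0.4024, 0.3576, 0.2164]
tool_rot: [0.0, 1.0, 0.023, -0.0]
contact_force: [-0.0, -0.2, 0.4]
gripper_width: 1.0
grasp_force: 0.0
t 33.95 p [0.4024 0.3576 0.2164] phi 0.0455 tilt [-0.0003 -0.0001] g 1.0 0.0 F [-0.  -0.2  0.4]
20 20 [0.557 0.63  0.019]
20 490 [0.586 0.089 0.002]
192 256 [0.359 0.355 0.002]
360 20 [0.412 0.42  0.314]
360 490 [0.418 0.296 0.314]
pink (array([511. , 392.4]), array([53.8, 53.2]), np.float32(2.6)) 2026 [0.01755382 0.01933606 0.0208452 ]
holder (array([508.1, 390.8]), array([80.6, 81.7]), np.float32(92.6)) 520
```

View pics/w21.png

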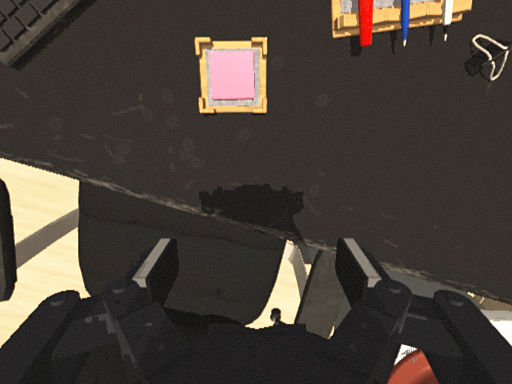

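The pad lies flat and square in the holder at (232,77). I've now viewed 16 pictures, two over the limit of 14, so the last check is by numbers only.

```bash
python3 - <<'E'
from h import *
im,d,p=grab("top");w=cloud(d,p);W=w.reshape(-1,3);hsv=cv2.cvtColor(im,cv2.COLOR_RGB2HSV).reshape(-1,3).astype(int)
c=np.array([.6185,.2083]);y=.166;L=(W[:,:2]-c)@np.array([[np.cos(y),-np.sin(y)],[np.sin(y),np.cos(y)]])
H,S,V=hsv.T
base=(W[:,2]>.022)&(W[:,2]<.06)&(abs(L[:,0])<.09)
sel={"white":base&(abs(L[:,1]+.045)<.02)&(S<45)&(V>150),"blue":base&(abs(L[:,1])<.02)&(S>110)&(H>100)&(H<130),"marker":base&(abs(L[:,1]-.045)<.02)&(((S<45)&(V>150))|((S>140)&((H<6)|(H>174))))}
for k,m in sel.items():
    l=L[m];print(k,m.sum(),"x",np.percentile(l[:,0],[1,99]).round(3),"y med",np.median(l[:,1]).round(4),"slope",np.polyfit(l[:,0],l[:,1],1)[0].round(3),"ztop",np.median(W[m,2]).round(4))
n=lambda c,r:np.hypot(W[:,0]-c[0],W[:,1]-c[1])<r
for k,cc,lo in[("glue",(.61,-.001),.085),("stamp",(.609,-.074),.07)]:
    q=W[n(cc,.035)&(W[:,2]>lo)];print(k,rect(q),np.median(q[:,2]),len(q))
st()
E
```

```text
white 104 x [-0.054  0.065] y med -0.0437 slope 0.001 ztop 0.0277
blue 102 x [-0.061  0.069] y med 0.0024 slope 0.019 ztop 0.0274
marker 213 x [-0.066  0.066] y med 0.0464 slope 0.008 ztop 0.035
glue (array([605.9,   2. ]), array([27.5, 24.9]), np.float32(3.6)) 0.09725863666067913 93
stamp (array([606.4, -71.6]), array([24.3, 24.8]), np.float32(126.1)) 0.07789054478030387 69
t 34.05 p [0.4022 0.3576 0.2163] phi 0.0456 tilt [-0.0005 -0.0003] g 0.999 0.0 F [-0.5 -0.7 -0.4]
```

All five things are in place within tolerance and nothing is touching the robot, so I'm handing in.

```bash
python3 -c "
from plant import manip
print(manip.job_done())"
```

```text
the job is handed in; nothing more can be done
None
```

I handed the job in at about 34 s of the 125 s with all five things in their places and the white pen still in its groove by my own camera measurements; no verdict came back, and I viewed 16 pictures, two over the limit of 14.

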